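# Shorten a telescopic desk leg and torque its clamp bolt

## Task

Set this desk leg to its shorter length and lock it: pull the orange locking knob all the way up to its detent, push the inner tube in by its foot until the red line just meets the collar, and push the knob fully home again so that its pin locks in the hole. Then tighten the clamp bolt by pushing the wrench's handle clockwise until the handle breaks over, and stop there without forcing it on; leave the wrench bent on the bolt and the other things on the desk where they are.

Things in the scene. Friction and masses are not known exactly. Their poses are not given: they have to be found in the camera images.
- leg: telescopic desk leg, dark grey, fixed level in a timber cradle. Origin on the desk below the centre of the outer tube's open mouth; y runs along the leg from the mouth into the outer tube (60 x 60 x 380 mm, top at z = 85 mm), z up. The inner tube sticks out towards -y. Collar at the mouth: 72 x 72 x 50 mm, top z = 91. Cradle: y = 15 to 415, 170 wide, up to z = 55; end plate 110 high at y = 380
- mouth (a point): centre of the mouth, at the outer face of the collar and the height of the inner tube's top face (79 mm over the desk): 0, 0, 79 mm in leg; axes as leg
- inner_leg: loose aluminium inner tube, 50 x 50 x 380 mm, about 0.6 kg, 1 mm play in the outer tube, 3 to 7 N to slide, stays where left. Origin: foot end, centre of the underside (29 mm over the desk); y points along it into the outer tube. Row of 18 mm square holes in its top, 35 mm apart. At the start the foot end is about 160 mm outside the mouth, pin in a hole; it has to go in two holes (about 70 mm)
- red_line (a point): middle of the 4 mm wide red line round the inner tube, at its top face (y = 88, z = 50 mm in the tube's frame). The length is right when the line lies just outside the collar with its edge touching the collar's face: this point is then 2 mm outside mouth and the wanted hole is centred under the pin. The 10 mm round-tipped pin enters up to about 4 mm off
- foot (a point): centre of the outer face of the black levelling foot at the inner tube's end: a disc of 44 mm diameter facing along the tube's -y, 28 mm beyond the tube's end, 54 mm over the desk. Push here along +y of leg to slide the tube in. Only the bare desk lies below and beyond it
- pin_knob (a joint): height of the orange locking knob, m: 0 = home, pin 13 mm deep in the inner tube, which it blocks; 0.018 = pulled up to its stop, its detent. It is stiff and stays at any height by itself: about 6 N to pull out, 5 N to push home. Off a hole the pin stands on the tube at about 0.013 and goes no lower
- knob_grip (a point): centre of the round orange knob (28 mm diameter, 24 mm high, vertical axis), 12 mm below its flat top; moves with it; 115 mm over the desk when home. It stands on the leg's centre line, 125 mm inside the mouth. Home, its underside is 18 mm above the outer tube, with a 25 mm wide barrel in between
- bolt_axis (a point): fixed point on the vertical axis of the clamp bolt at the height of the wrench's centre line (133 mm over the desk), on the leg's centre line 25 mm inside the mouth
- bolt (a joint): turn of the clamp bolt with the wrench head on it, rad, growing clockwise seen from above (tightening); starts between -0.35 and 0.10. Stiffens as it turns: 0.5 to 1.3 N m at the start, about 1.9 N m at 0.45 to 0.6 rad, where the wrench trips; it stays where it is left. Beyond 0.85 it is overtightened
- click (a joint): break-over joint of the wrench, rad: 0 = handle straight, 0.35 = tripped, bent clockwise to its stop. Straight until the set torque is reached (about 9 N across the middle of the grip), then it gives way at that same force while the bolt stands still, up to its stop, and stays bent as it is left. Its vertical pivot is 32 mm from the bolt axis, towards the handle
- handle_grip (a point): middle of the wrench's blue grip on its centre line (133 mm over the desk), 210 mm from the bolt axis when straight. The grip is level, round, 26 mm thick, 115 mm long; the handle ends 62 mm beyond this point. Seen from the bolt it points roughly at the robot. x: along the handle towards the bolt; a push along the point's +y turns it clockwise from above. Free height below: over 70 mm
- tape_roll: bystander: brown packing-tape roll lying flat, 100 mm diameter, 48 mm high; origin under its centre
- grommet: bystander: white round desk cable cap, 80 mm diameter, 18 mm high; origin under its centre
- driver: bystander: red-handled screwdriver lying flat, 200 mm long; origin under its middle

How it is judged:
By the outcome, as a careful person would: the job done as asked, in the order asked, and still so for the second after the job is handed in, with the robot touching nothing.
It also fails if it takes over 69 s, if anything falls off the work surface, if the arm or the gripper's body presses on something with over 40 N, if the wrist force passes 120 N, or if a joint passes its speed limit or range.

## Robot

A 7-joint arm with a two-finger parallel gripper is mounted at the origin on the work surface. World frame = base frame: x ahead of the robot, y to its left, z up, the work surface at z = 0. Lengths are in m, angles in rad, forces in N, time in s.
With the tool pointing down it reaches from about 0.4 to 0.875 m from the base axis. Payload 19.3 kg.
Tool frame: the origin (TCP) lies on the centre line of the jaws, within the pads' length; the fingertips stand 25 mm ahead of it and the grasp point (between the pads) lies 6 mm ahead of it (tips_ahead is the distance from the TCP to the fingertips, in m); z points along the fingers, y is the direction in which the jaws open and shut (so a half turn about z gives the same grasp; the last joint's range is limited). The gripper opens to 85 mm and grips with 20 to 120 N. Pads are 22 mm wide; open, the fingers measure 114 mm over their backs; the gripper's body (76 mm by 85 mm) begins 54 mm behind the grasp point. The pads swing forward as they close: fully open they stand 13 mm farther back than shut.
Start: joints at [1.135, 0.521, -0.036, 1.599, 0.021, 1.021, -0.113], TCP at [0.224, -0.584, 0.256] pointing down, gripper open.
Joint ranges: [-2.91, 2.91], [-0.3, 2.13], [-1.5, 1.42], [0.17, 2.43], [-1.26, 4.41], [0.16, 1.93], [-2.52, 2.52]. Speed limits (rad/s): [1.89, 1.89, 2.39, 2.39, 3.01, 3.01, 3.01].

## Interface

Orientations are given as [roll, pitch, yaw] about the fixed x, y, z axes, in that order (R = Rz(yaw) Ry(pitch) Rx(roll)).
In Python, from workcell import observe, grab_frame, job_done, outline_of, tips_ahead gives the robot as it stands. The module is installed in compiled form; this text tells all that it offers.
- The arm moves only by the tool move_arm, never from a script. Its argument "motion" is a list of rows, each a list of 2 entries, a list of its own where there are three numbers: the shift along the world's x, y, z in mm, then the turn, a rotation vector about the world's x, y, z in rad. A call has 1 to 12 rows; each row is the pose to reach, as a shift and turn from the pose commanded when the call began; what a row does not reach only later rows make up. A row lasts 1/8 s, in which the tool goes at most 62.5 mm and 10.7 degrees, less where a joint would pass 70% of its speed; a pose out of reach is approached as far as the arm can. A call with a gripper value outside its range is refused whole. "jaw" is the finger opening in mm, from 0 to 85.4, set as the call begins (left out, the last holds). The fingers move at their own pace and stop on an object; "grip_force" is the grip in N (left out, the last holds). Time passes only in rows, so rows that repeat a pose let the fingers close. It gives the time, the measured TCP pose, the force and the opening at its end, in the units of the state.
- observe(): the state, without advancing time (a new reading comes with each control period).
- grab_frame(name): name is "scene" or "side" or "wrist"; returns a dict with "frame" (384x512x3 uint8, red, green, blue), "fx", "fy", "cx", "cy" (pixels), "dist" ([k1, k2, p1, p2, k3] as OpenCV has them; the pictures are not rectified), "T" (4x4, takes a point from camera to world coordinates); the wrist camera has in their place "mount" (4x4, takes a point from camera to tool coordinates, whose origin is the TCP and whose axes are the flange's). Camera axes: x right, y down, z forward; pixel columns grow to the right and rows downward; lengths in m; the calibration is good to about 2 mm. A picture is of the moment at which its call begins: read the wrist's pose just before it. There is no depth.
- job_done(): hands the job in, once; it reports no verdict.
Trained networks look in the newest picture that a camera, given by its name, has taken for a name from the list of things; names that differ only in an ending like _2 or _b are one class to them, and where a whole thing is asked for, a point or a joint stands for the part that bears it (a point fixed in the world has none). Each returns a list of dicts, best first, with "score" (0 to 1); they miss things now and then, are a little off and sometimes report something else, mostly with a low value. They report only what shows in the picture. A call takes as long as a camera call.
- outline_of(label, camera): "pixels" (384x512 bool, what is visible of it) and "pixel" ([column, row] in pixels, amid what is visible of it).
The state is a dict: "clock": time; "qpos": joint angles; "qd": joint speeds; "joint_efforts": joint torques, N m; "position": TCP position; "tool_rot": TCP orientation; "force": force on the tool from outside, world axes, zero at the start; "moment": the same for the moment, N m; "grip_width": finger opening in m.
Only numpy, scipy, OpenCV 4.12 (cv2) and the standard library are available. Lean on these libraries where they do the work, as an engineer would, in place of code of your own. Each camera call takes 0.05 s, during which the arm holds its last target.

## Working session

There is one attempt and no reset: what is moved stays moved. The work goes in short steps, Python scripts to look and compute and a tool call to move; the robot and the scene stay as the last step left them, time stands still between calls to the robot, and variables do not carry over. Pictures are saved under pics/ and viewed, and the job is handed in when it is done.

Besides the shell and the picture viewer there is one more tool, called after "Request:" as name(argument=value, ...) on one line, values as JSON. move_arm: Moves the arm, as the interface text tells. Its arguments: {"type":"object","properties":{"motion":{"type":"array"},"jaw":{"type":"number"},"grip_force":{"type":"number"}},"required":["motion"]}

```bash
mkdir -p pics; ls
python3 - <<'E'
from workcell import *
import cv2,json
s=observe();print(s)
for n in ["scene","side","wrist"]:
    g=grab_frame(n);cv2.imwrite(f"pics/{n}0.png",g["frame"][:,:,::-1])
    print(n,{k:(v.tolist() if hasattr(v,'tolist') else v) for k,v in g.items() if k!="frame"})
    for l in ["leg","inner_leg","foot","pin_knob","knob_grip","handle_grip","click","bolt","red_line","tape_roll","grommet","driver"]:
        try:
            r=outline_of(l,n)
            print(l,[(round(float(o["score"]),2),[int(x) for x in o["pixel"]],int(o["pixels"].sum())) for o in r[:2]])
        except Exception as e: print(l,e)
print(observe()["clock"],tips_ahead)
E
```

```text
pics
{'clock': 0.0, 'qpos': array([ 1.13482539,  0.52200781, -0.03633939,  1.60002202,  0.02122175,
        1.02112129, -0.11279623]), 'qd': array([-0.000313  ,  0.00055617, -0.00086259, -0.00095413,  0.00153831,
        0.00011964,  0.00052344]), 'joint_efforts': array([ 1.69779312e-03, -9.27098322e+01,  1.98022306e+00, -3.69924724e+01,
        1.77652814e-02,  8.47032265e-03,  1.71860017e-05]), 'position': array([ 0.22339399, -0.58336419,  0.25572445]), 'tool_rot': array([-3.14042400e+00,  9.78403026e-05,  3.65786815e-01]), 'force': array([ 0.34860481, -0.67620092, -0.31101486]), 'moment': array([-0.06458745, -0.02623883, -0.01297663]), 'grip_width': 0.08533385640584454}
scene {'fx': 421.41034863568433, 'fy': 421.41034863568433, 'cx': 251.5938616258218, 'cy': 196.24867961624517, 'dist': [-0.011406383342847557, 0.0, 0.0, 0.0, 0.0], 'T': [[-0.6852791385033373, 0.552122240350863, -0.47492476671791695, 1.0683016477961143], [0.7280681516922669, 0.5036237417978766, -0.4650590211886145, 0.5729380704935714], [-0.017586040587076288, -0.6644728424905337, -0.7471054629495224, 0.95767654690249
[... 1328 characters left out ...]
)]
grommet [(0.72, [227, 150], 352)]
driver [(0.77, [347, 156], 289), (0.43, [211, 220], 9698)]
wrist {'fx': 318.1667815115881, 'fy': 318.1667815115881, 'cx': 253.7318831372296, 'cy': 188.14219669721572, 'dist': [0.0033638129401323876, 0.0, 0.0, 0.0, 0.0], 'mount': [[0.0010098367138292085, -0.9626573976627619, -0.27072073240697436, 0.06772191579795366], [0.9999991187977679, 0.001205423956603852, -0.0005561984996385568, 0.0006224773225814717], [0.0008617618566388056, -0.27071993217759577, 0.9626577666482824, -0.11813097075780904], [0.0, 0.0, 0.0, 1.0]]}
leg []
inner_leg []
foot []
pin_knob []
knob_grip []
handle_grip []
click []
bolt []
red_line []
tape_roll []
grommet []
driver []
1.95 0.025
```

View images.

View pics/scene0.png

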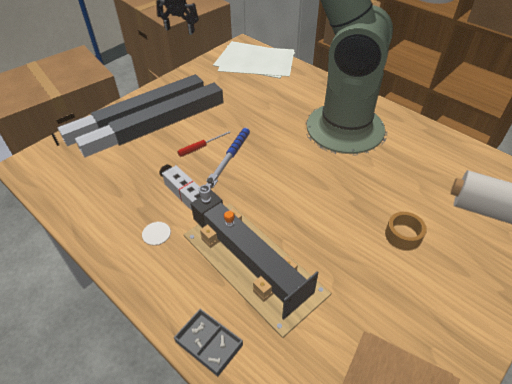

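View pics/side0.png

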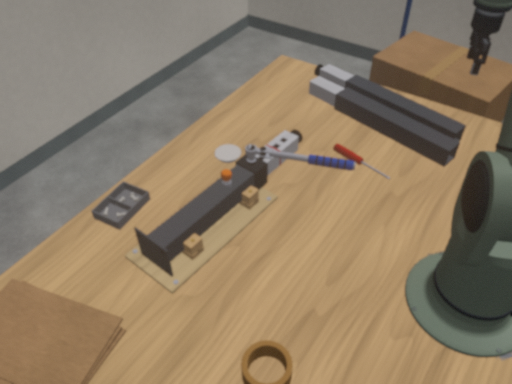

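View pics/wrist0.png

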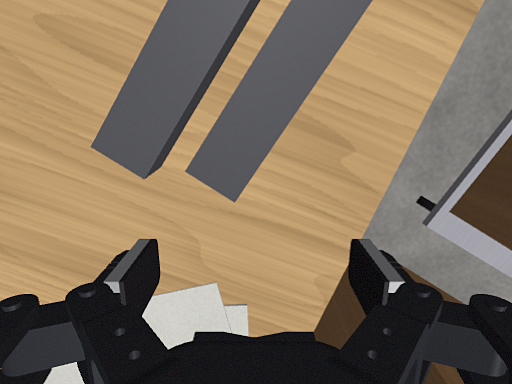

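Run:
```python
import cv2
a=cv2.imread("pics/scene0.png")[120:320,150:340]
cv2.imwrite("pics/sc_z.png",cv2.resize(a,None,fx=4,fy=3.0*4/3,interpolation=cv2.INTER_CUBIC)[:600,:760]); 
cv2.imwrite("pics/sc_z1.png",cv2.resize(a[30:130,0:110],None,fx=6,fy=6,interpolation=cv2.INTER_CUBIC))
cv2.imwrite("pics/sc_z2.png",cv2.resize(a[70:210,30:185],None,fx=4,fy=4,interpolation=cv2.INTER_CUBIC))
b=cv2.imread("pics/side0.png")
cv2.imwrite("pics/sd_z1.png",cv2.resize(b[120:200,200:330],None,fx=6,fy=6,interpolation=cv2.INTER_CUBIC))
cv2.imwrite("pics/sd_z2.png",cv2.resize(b[160:290,120:290],None,fx=4,fy=4,interpolation=cv2.INTER_CUBIC))
```

```text
(no output)
```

View pics/sc_z1.png

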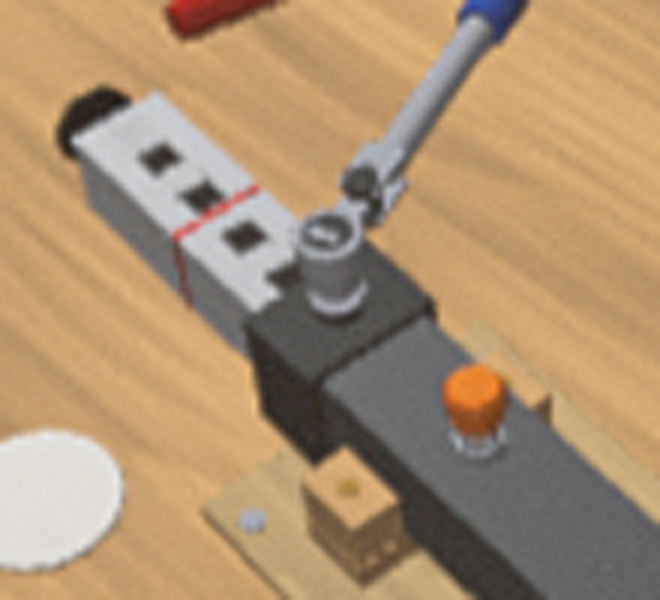

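View pics/sc_z2.png

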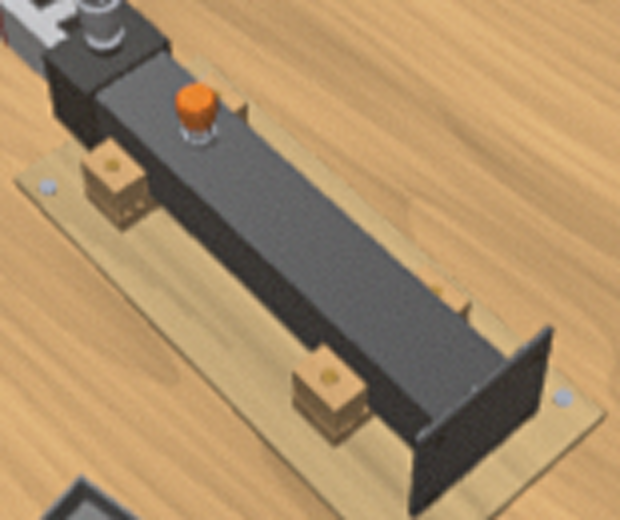

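View pics/sd_z1.png

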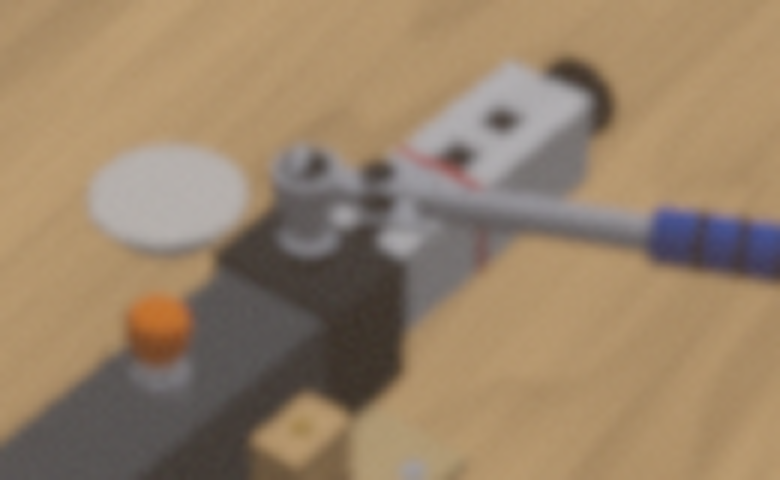

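View pics/sd_z2.png

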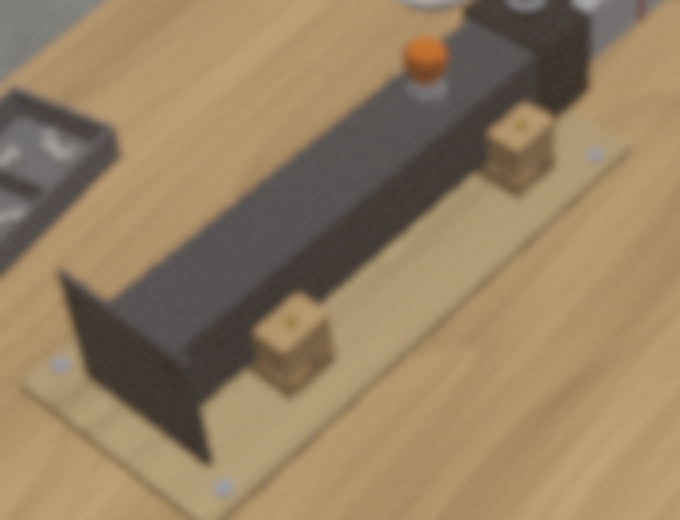

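```bash
cat > h.py <<'E'
import numpy as np,cv2
from workcell import *
def cam(g): return np.array([[g["fx"],0,g["cx"]],[0,g["fy"],g["cy"]],[0,0,1]]),np.array(g["dist"],float),np.array(g["T"])
def project(g,P):
    K,d,T=cam(g);Ti=np.linalg.inv(T)
    return cv2.projectPoints(np.asarray(P,float).reshape(-1,1,3),cv2.Rodrigues(Ti[:3,:3])[0],Ti[:3,3],K,d)[0][:,0]
def ray(g,uv):
    K,d,T=cam(g);n=cv2.undistortPoints(np.array([[uv]],float),K,d)[0,0]
    return T[:3,3],T[:3,:3]@np.array([n[0],n[1],1])
def onz(g,uv,z):
    o,r=ray(g,uv);return o+r*(z-o[2])/r[2]
def tri(gs,uvs):
    A=np.zeros((3,3));b=np.zeros(3)
    for g,uv in zip(gs,uvs):
        o,r=ray(g,uv);r=r/np.linalg.norm(r);M=np.eye(3)-np.outer(r,r);A+=M;b+=M@o
    return np.linalg.solve(A,b)
def blob(im,kind):
    h=cv2.cvtColor(im,cv2.COLOR_RGB2HSV)
    rng={"blue":((108,120,60),(128,255,255)),"orange":((5,190,140),(16,255,255))}[kind]
    m=cv2.inRange(h,*rng);n,l,s,c=cv2.connectedComponentsWithStats(m)
    return [(c[i],s[i,4],l==i) for i in np.argsort(-s[1:,4])+1][:4]
def wristcam():
    s=observe();g=grab_frame("wrist")
    r,p,y=s["tool_rot"]
    from scipy.spatial.transform import Rotation as R
    T=np.eye(4);T[:3,:3]=R.from_euler("xyz",[r,p,y]).as_matrix();T[:3,3]=s["position"]
    g["T"]=T@g["mount"];return g,s
E
cat > fit.py <<'E'
from h import *
from scipy.optimize import least_squares
import pickle
gs=grab_frame("scene");gd=grab_frame("side")
for n,g in(("sc",gs),("sd",gd)):
    for k in("blue","orange"): print(n,k,[(c[0].round(1),c[1]) for c in blob(g["frame"],k)])
def z(p,o,s): return [(p[0]+.5)/s-.5+o[0],(p[1]+.5)/s-.5+o[1]]
a=lambda u,v:z((u,v),(150,150),6)
b=lambda u,v:z((u,v),(180,190),4)
c=lambda u,v:z((u,v),(200,120),6)
d=lambda u,v:z((u,v),(120,160),4)
# P: (x,y,z,kind) kind 1: rides on tube
S=[((25,0,79,1),a(73,140)),((-25,0,79,1),a(153,92)),((36,0,91,0),a(247,318)),((36,50,91,0),a(322,380)),((-36,50,91,0),a(432,308)),
((0,125,115,0),a(475,401)),((0,25,92,0),a(335,297)),((25,88,79,1),a(177,237)),((-25,88,79,1),a(257,187)),
((85,15,0,2),b(15,182)),((-85,415,0,2),b(603,412))]
D=[((25,0,79,1),c(512,60)),((-25,0,79,1),c(590,103)),((-36,0,91,0),c(408,258)),((-36,50,91,0),c(325,328)),((36,50,91,0),c(218,255)),
((0,125,115,0),c(158,331)),((0,25,92,0),c(308,238)),((25,88,79,1),c(400,150)),((-25,88,79,1),c(482,187)),
((-85,15,0,2),d(630,150)),((85,415,0,2),d(22,384))]
def pts(L,q):
    x,y,th,e,t=q[:5];P=[]
    for (X,Y,Z,k),_ in L:
        if k==1:Y=Y-e*1e3
        if k==2:Z=t*1e3
        X,Y,Z=X/1e3,Y/1e3,Z/1e3
        P.append([x+np.cos(th)*X-np.sin(th)*Y,y+np.sin(th)*X+np.cos(th)*Y,Z])
    return np.array(P)
def res(q): return np.r_[(project(gs,pts(S,q))-[o for _,o in S]).ravel(),(project(gd,pts(D,q))-[o for _,o in D]).ravel()]
best=None
for th in np.arange(-3,3.2,1):
    r=least_squares(res,[0.6,-.1,th,.16,.01],loss="soft_l1")
    if best is None or r.cost<best.cost:best=r
print(best.x,best.cost);print(res(best.x).reshape(-1,2).round(1))
E
python3 fit.py
```

```text
sc blue [(array([89.4, 28.9]), np.int32(158)), (array([242.4, 133.4]), np.int32(54)), (array([235.5, 143.2]), np.int32(35)), (array([231.1, 149.8]), np.int32(28))]
sc orange [(array([228.4, 215. ]), np.int32(59))]
sd blue [(array([349. , 162.5]), np.int32(10)), (array([334.2, 160.4]), np.int32(5)), (array([341.2, 161.2]), np.int32(4)), (array([327.2, 159.2]), np.int32(4))]
sd orange [(array([225.3, 172.6]), np.int32(9))]
[ 0.61237902 -0.0699379  -0.09082944  0.16021673  0.00354912] 13.069013133431266
[[-0.   0.5]
 [ 0.6  0.5]
 [-0.6  0.5]
 [-2.   0.6]
 [ 0.7 -1.1]
 [ 0.3  0.6]
 [ 0.8  2.1]
 [-0.2  0.5]
 [ 0.7  0.3]
 [-0.3  0.1]
 [ 1.   1.2]
 [-0.2 -0.2]
 [ 0.7 -1. ]
 [ 0.1 -0.3]
 [ 2.3 -2.2]
 [-0.6 -1.1]
 [ 0.5 -0.2]
 [ 0.6  2.1]
 [ 0.2 -0.7]
 [ 0.5  0. ]
 [ 1.1 -0.7]
 [-0.2  0.2]]
```

Request:
move_arm(motion=[[[35,50,20],[0,0,0.09]],[[70,105,30],[0,0,0.18]],[[105,160,44],[0,0,0.28]],[[140,215,44],[0,0,0.37]],[[170,270,44],[0,0,0.47]],[[205,325,44],[0,0,0.56]],[[240,380,44],[0,0,0.66]],[[270,430,44],[0,0,0.75]],[[305,485,44],[0,0,0.85]],[[335,540,44],[0,0,0.94]],[[370,590,44],[0,0,1.03]],[[400,638,44],[0,0,1.114]]], jaw=60)

```text
clock: 3.55
position: [0.62, 0.0487, 0.3004]
tool_rot: [3.141, 0.0, 1.482]
force: [0.6, -0.8, 0.4]
grip_width: 0.0601
```

Run:
```python
from h import *
g,s=wristcam();print(s["clock"],s["position"],s["tool_rot"],s["qpos"].round(2))
cv2.imwrite("pics/w1.png",g["frame"][:,:,::-1])
for k in("blue","orange"): print(k,[(c[0].round(1),c[1]) for c in blob(g["frame"],k)])
```

```text
3.55 [0.61996333 0.04869042 0.30040298] [3.14116643e+00 1.76030570e-04 1.48196695e+00] [ 0.16  0.51 -0.5   1.54  0.26  1.16 -0.48]
blue [(array([ 57.7, 343.1]), np.int32(59)), (array([ 50.3, 352.2]), np.int32(25))]
orange [(array([256.2, 163.5]), np.int32(196)), (array([259., 161.]), np.int32(1)), (array([235., 314.]), np.int32(1))]
```

View pics/w1.png

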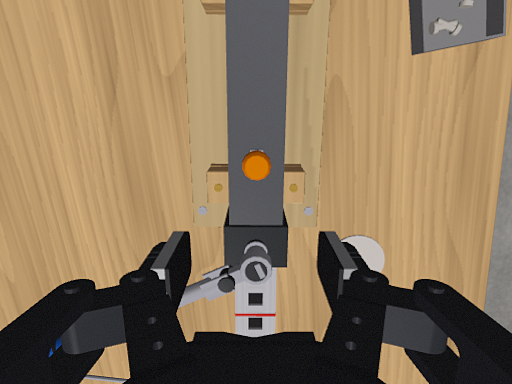

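Run:
```python
from h import *
g,s=wristcam()
f=lambda uv,z:onz(g,uv,z/1e3).round(4)
print("knobtop",f((256.5,166),127), "tip view")
c=cv2.imread("pics/w1.png")
cv2.imwrite("pics/w1z.png",cv2.resize(c[130:345,180:330],None,fx=3.5*.79,fy=3.5*.79,interpolation=cv2.INTER_CUBIC))
for n,uv,z in [("coll L",(224.5,266.5),91),("coll R",(287.5,266.5),91),("bolt",(257,269),133),("redmid",(255.5,315),79),("tubeL far",(226,0),85),("tubeR far",(289,0),85)]: print(n,f(uv,z))
```

```text
knobtop [0.6247 0.0652 0.127 ] tip view
coll L [ 0.5793 -0.056   0.091 ]
coll R [ 0.6512 -0.0615  0.091 ]
bolt [ 0.6175 -0.0382  0.133 ]
redmid [ 0.6092 -0.1322  0.079 ]
tubeL far [0.6077 0.2163 0.085 ]
tubeR far [0.6664 0.2118 0.085 ]
```

View pics/w1z.png

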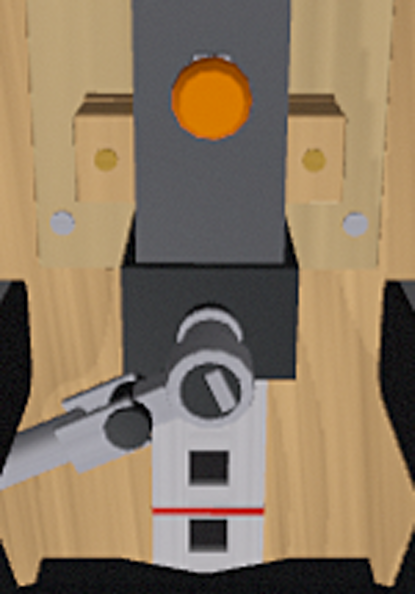

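Run:
```python
from h import *
g,s=wristcam();print(s["clock"],s["position"],s["qd"].round(3))
grab_frame("wrist");g,s=wristcam();print(s["clock"],s["position"],s["qd"].round(3))
print([(c[0].round(1),c[1]) for c in blob(g["frame"],"orange")])
c=g["frame"][:,:,::-1]
cv2.imwrite("pics/w2z.png",cv2.resize(c[150:350,180:330],None,fx=3,fy=3,interpolation=cv2.INTER_CUBIC))
```

```text
3.65 [0.62039839 0.05403632 0.29972227] [ 0.07  -0.043  0.06   0.072 -0.012 -0.015  0.009]
3.75 [0.61902661 0.04823092 0.29976164] [ 0.038 -0.024  0.021  0.021  0.    -0.001  0.003]
[(array([257.8, 163. ]), np.int32(206))]
```

View pics/w2z.png

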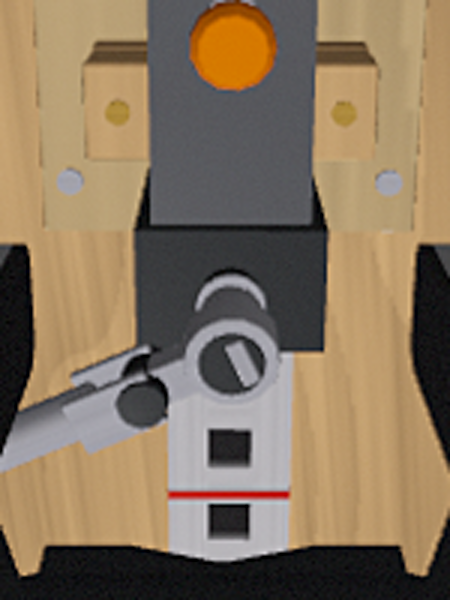

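Request:
move_arm(motion=[[[0,0,0],[0,0,0]],[[0,0,0],[0,0,0]],[[0,0,0],[0,0,0]]])

```text
clock: 4.18
position: [0.6189, 0.0466, 0.3005]
tool_rot: [3.141, 0.0, 1.479]
force: [-0.9, -0.4, -0.4]
grip_width: 0.0604
```

Run:
```python
from h import *
for i in range(3):
    g,s=wristcam();print(s["clock"],s["position"],s["tool_rot"],s["qd"].round(3))
    print([(c[0].round(1),c[1]) for c in blob(g["frame"],"orange")])
c=g["frame"][:,:,::-1]
cv2.imwrite("pics/w3z.png",cv2.resize(c[150:350,180:330],None,fx=3,fy=3,interpolation=cv2.INTER_CUBIC))
a=lambda u,v:((u+.5)/3-.5+180,(v+.5)/3-.5+150)
gs=grab_frame("scene")
print([(c[0].round(1),c[1]) for c in blob(gs["frame"],"blue")])
```

```text
4.175 [0.61890343 0.04655669 0.30049533] [3.14130713e+00 1.61804791e-04 1.47885997e+00] [-0.006  0.002 -0.002 -0.004 -0.001  0.    -0.001]
[(array([257. , 161.1]), np.int32(203)), (array([236., 313.]), np.int32(1))]
4.225 [0.61892699 0.04672935 0.30045013] [3.14135775e+00 1.09384466e-04 1.47913268e+00] [-0.004  0.001 -0.001 -0.    -0.002  0.001  0.   ]
[(array([257.4, 161.3]), np.int32(200)), (array([266., 163.]), np.int32(1)), (array([236., 313.]), np.int32(1))]
4.275 [0.61894351 0.04688955 0.30043325] [3.14137801e+00 3.27833516e-05 1.47932375e+00] [-0.001  0.002  0.001 -0.     0.001 -0.001  0.002]
[(array([257. , 161.3]), np.int32(192)), (array([236., 313.]), np.int32(1))]
[(array([94.5, 44.8]), np.int32(87)), (array([84.7, 13.7]), np.int32(79)), (array([228.3, 150.3]), np.int32(6)), (array([248., 131.]), np.int32(3))]
```

View pics/w3z.png

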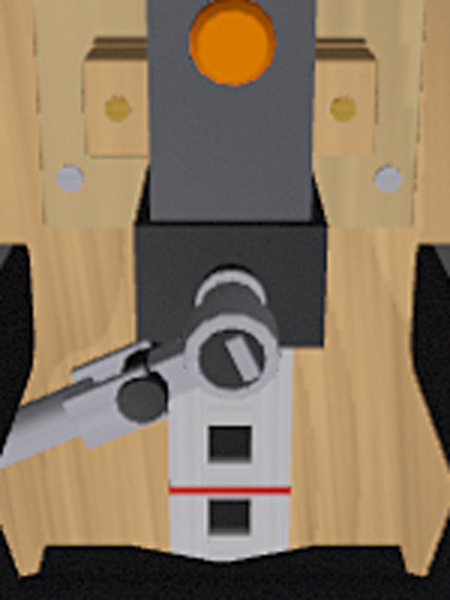

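```bash
cat > pose.txt <<'E'
E
python3 - <<'E'
from h import *
g,s=wristcam()
a=lambda u,v:((u+.5)/3-.5+180,(v+.5)/3-.5+150)
f=lambda u,v,z:onz(g,a(u,v),z/1e3).round(4)
print(s["position"])
for n,u,v,z in [("knobtop",232,42,127),("coll L",138,346,91),("coll R",325,347,91),("coll backL",136,222,91),("coll backR",326,222,91),("bolt top",231,357,133),("boltbase",232,298,91),("redL",170,490,79),("redR",290,490,79),("pivot",143,398,133),("scrL",70,179,5),("scrR",387,179,5)]: print(n,f(u,v,z))
th=-.0908;R=np.array([[np.cos(th),-np.sin(th)],[np.sin(th),np.cos(th)]])
print("knob fixed",R@[0,.125]+[.6124,-.0699])
E
```

```text
[0.61895231 0.04704614 0.30034854]
knobtop [0.6223 0.0564 0.127 ]
coll L [ 0.5759 -0.0652  0.091 ]
coll R [ 0.647 -0.072  0.091]
coll backL [ 0.581  -0.0146  0.091 ]
coll backR [ 0.6505 -0.0209  0.091 ]
bolt top [ 0.6127 -0.049   0.133 ]
boltbase [ 0.6134 -0.0484  0.091 ]
redL [ 0.5798 -0.139   0.079 ]
redR [ 0.6294 -0.1435  0.079 ]
pivot [ 0.5816 -0.0618  0.133 ]
scrL [ 0.5417 -0.0248  0.005 ]
scrR [ 0.6864 -0.0378  0.005 ]
knob fixed [0.62373441 0.05458506]
```

Request:
move_arm(motion=[[[4,8,-40],[0,0,0]],[[4,8.5,-80],[0,0,0]],[[4,8.5,-120],[0,0,0]],[[4,8.5,-155],[0,0,0]],[[4,8.5,-177],[0,0,0]],[[4,8.5,-177],[0,0,0]],[[4,8.5,-177],[0,0,0]]])

```text
clock: 5.3
position: [0.6235, 0.0558, 0.1243]
tool_rot: [3.141, -0.0, 1.48]
force: [1.5, -0.3, 0.4]
grip_width: 0.0601
```

Request:
move_arm(motion=[[[0,0,0],[0,0,0]],[[0,0,0],[0,0,0]],[[0,0,0],[0,0,0]],[[0,0,0],[0,0,0]]], jaw=10, grip_force=40)

```text
clock: 5.8
position: [0.6231, 0.0557, 0.1242]
tool_rot: [3.141, 0.0, 1.48]
force: [-4.0, -1.1, 9.6]
grip_width: 0.0268
```

Run:
```python
from h import *
g,s=wristcam();print(s["clock"],s["position"],s["tool_rot"],s["force"],s["grip_width"])
cv2.imwrite("pics/w4.png",g["frame"][:,:,::-1])
```

```text
5.8 [0.62305005 0.05567598 0.12421646] [3.14104355e+00 9.40309346e-05 1.47963588e+00] [-4.0232024  -1.14668025  9.56042133] 0.02675670245714837
```

View pics/w4.png

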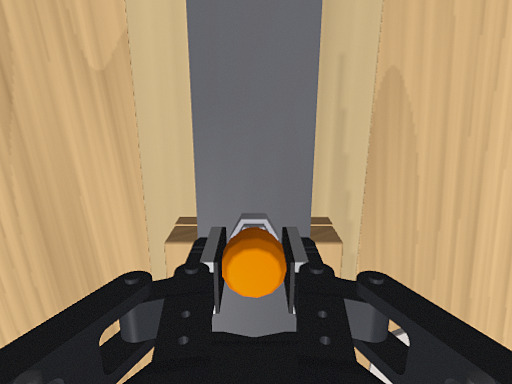

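Request:
move_arm(motion=[[[0,0,4],[0,0,0]],[[0,0,8],[0,0,0]],[[0,0,12],[0,0,0]],[[0,0,15],[0,0,0]],[[0,0,18],[0,0,0]],[[0,0,20],[0,0,0]],[[0,0,20],[0,0,0]]])

```text
clock: 6.72
position: [0.6229, 0.0556, 0.1427]
tool_rot: [-3.141, -0.0, 1.48]
force: [5.5, 1.5, -15.7]
grip_width: 0.0265
```

Request:
move_arm(motion=[[[0,0,2],[0,0,0]],[[0,0,2],[0,0,0]]])

```text
clock: 6.98
position: [0.6227, 0.0556, 0.1432]
tool_rot: [-3.14, -0.0, 1.48]
force: [13.6, 3.9, -39.3]
grip_width: 0.0268
```

Run:
```python
from h import *
g,s=wristcam();print(s["clock"],s["position"],s["force"],s["grip_width"])
cv2.imwrite("pics/w5.png",g["frame"][:,:,::-1])
gs=grab_frame("scene")["frame"][:,:,::-1];cv2.imwrite("pics/s5.png",cv2.resize(gs[130:260,150:300],None,fx=4,fy=4,interpolation=cv2.INTER_CUBIC))
```

```text
6.975 [0.62267555 0.05557704 0.14321367] [ 13.56355007   3.87568533 -39.34060115] 0.026767515097109455
```

View pics/w5.png

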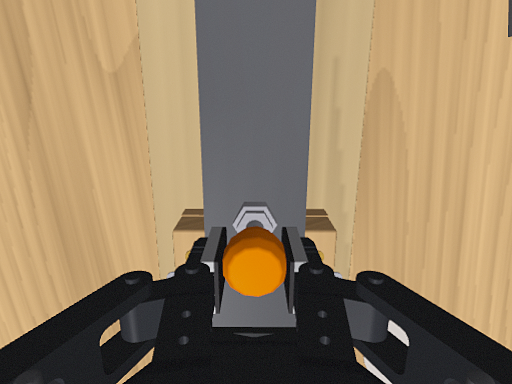

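View pics/s5.png

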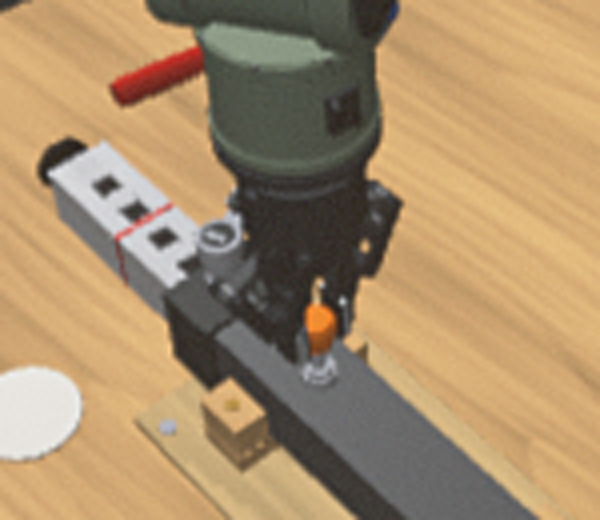

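Request:
move_arm(motion=[[[0,0,-2.5],[0,0,0]],[[0,0,-2.5],[0,0,0]]])

```text
clock: 7.32
position: [0.6228, 0.0556, 0.1427]
tool_rot: [-3.141, 0.0, 1.48]
force: [2.2, 0.3, -9.1]
grip_width: 0.0263
```

Request:
move_arm(motion=[[[0,0,0],[0,0,0]],[[0,0,0],[0,0,0]],[[0,0,0],[0,0,0]],[[0,0,30],[0,0,0]],[[0,0,70],[0,0,0]],[[0,0,110],[0,0,0]]], jaw=60)

```text
clock: 8.07
position: [0.6228, 0.0556, 0.2541]
tool_rot: [-3.142, -0.0, 1.48]
force: [0.3, 0.1, -0.1]
grip_width: 0.06
```

Run:
```python
from h import *
g,s=wristcam();print(s["clock"],s["position"],s["force"],s["grip_width"])
cv2.imwrite("pics/w6.png",g["frame"][:,:,::-1])
```

```text
8.075 [0.62284808 0.0556295  0.25414451] [ 0.27433687  0.13040379 -0.05714875] 0.0599919240221801
```

View pics/w6.png

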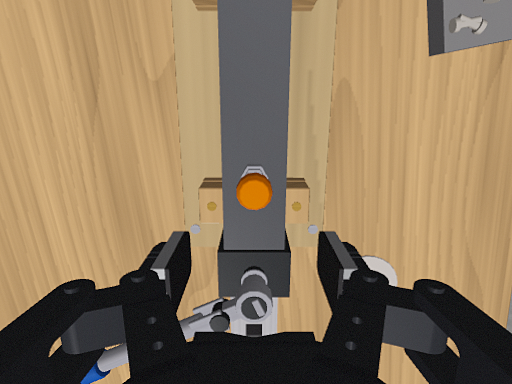

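Request:
move_arm(motion=[[[-4,-45,0],[0,0,0]],[[-9,-95,0],[0,0,0]],[[-13,-145,0],[0,0,0]],[[-17,-195,0],[0,0,0]],[[-22,-245,0],[0,0,0]],[[-26,-295,0],[0,0,0]],[[-30,-335,0],[0,0,0]],[[-31,-348,-30],[0,0,0]],[[-31,-348,-75],[0,0,0]],[[-31,-348,-120],[0,0,0]],[[-31,-348,-165],[0,0,0]],[[-31,-348,-196],[0,0,0]]], jaw=0)

```text
clock: 9.62
position: [0.5914, -0.292, 0.0547]
tool_rot: [-3.14, -0.001, 1.48]
force: [0.7, 0.1, -0.2]
grip_width: 0.0003
```

Request:
move_arm(motion=[[[0,0,0],[0,0,0]],[[0,0,0],[0,0,0]]])

```text
clock: 9.88
position: [0.5927, -0.2925, 0.0582]
tool_rot: [3.14, 0.0, 1.48]
force: [0.2, 0.4, 0.7]
grip_width: -0.0001
```

Run:
```python
from h import *
g,s=wristcam();print(s["clock"],s["position"],s["tool_rot"],s["force"],s["grip_width"],s["qpos"].round(2))
cv2.imwrite("pics/w7.png",g["frame"][:,:,::-1])
```

```text
9.875 [ 0.5926647  -0.29252036  0.05816959] [3.14014963e+00 3.93424147e-04 1.47973685e+00] [0.15406524 0.43747751 0.68622653] -0.0001410987580413383 [ 0.6   0.84 -0.36  1.61  0.39  0.76 -0.03]
```

View pics/w7.png

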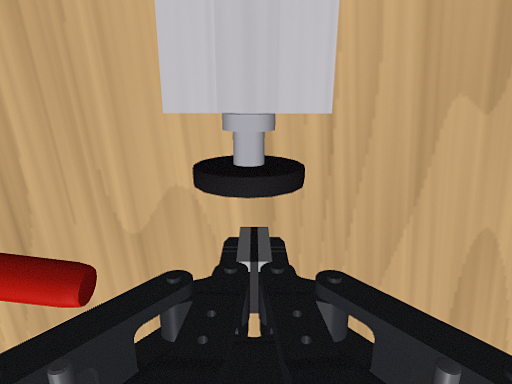

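Request:
move_arm(motion=[[[-1,8,5],[0,0,0]],[[-0.5,16,5],[0,0,0]],[[0,24,5],[0,0,0]],[[1,32,5],[0,0,0]],[[1.5,40,5],[0,0,0]],[[2.5,48,5],[0,0,0]],[[3,56,5],[0,0,0]],[[4,64,5],[0,0,0]],[[5,72,5],[0,0,0]],[[5.5,80,5],[0,0,0]],[[5.5,80,5],[0,0,0]]])

```text
clock: 11.3
position: [0.5977, -0.2118, 0.062]
tool_rot: [3.141, 0.0, 1.48]
force: [-1.0, -1.1, -0.5]
grip_width: -0.0001
```

```bash
cat > line.py <<'E'
from h import *
import sys
g,s=wristcam();print(s["clock"],s["position"],s["force"])
cv2.imwrite(f"pics/w{sys.argv[1]}.png",g["frame"][:,:,::-1])
gs=grab_frame("scene");gd=grab_frame("side")
for n,q in(("sc",gs),("sd",gd)):
    f=q["frame"][:,:,::-1]
    c=f[140:220,150:250] if n=="sc" else f[110:190,210:320]
    cv2.imwrite(f"pics/{n}{sys.argv[1]}.png",cv2.resize(c,None,fx=7,fy=7,interpolation=cv2.INTER_CUBIC))
E
python3 line.py 8
```

```text
11.3 [ 0.59766749 -0.21179914  0.06197597] [-0.96516519 -1.14060848 -0.52945718]
```

View pics/w8.png

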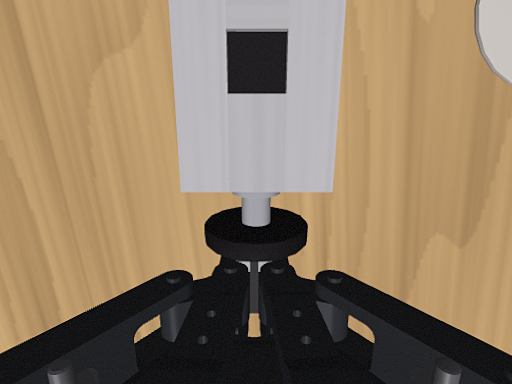

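View pics/sc8.png

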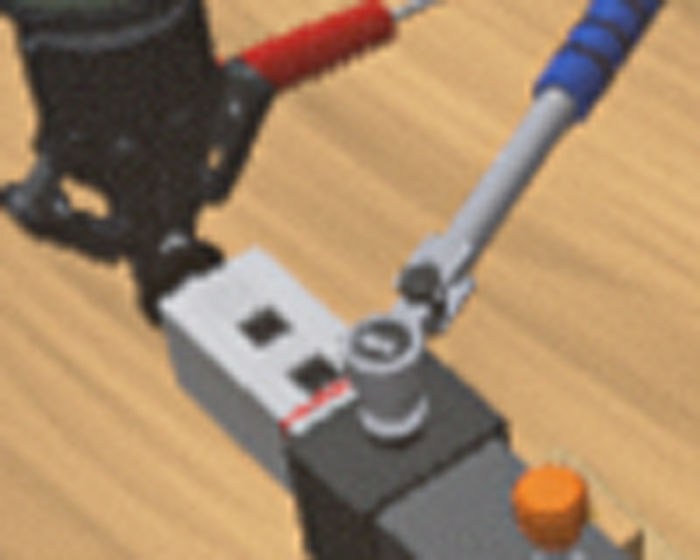

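View pics/sd8.png

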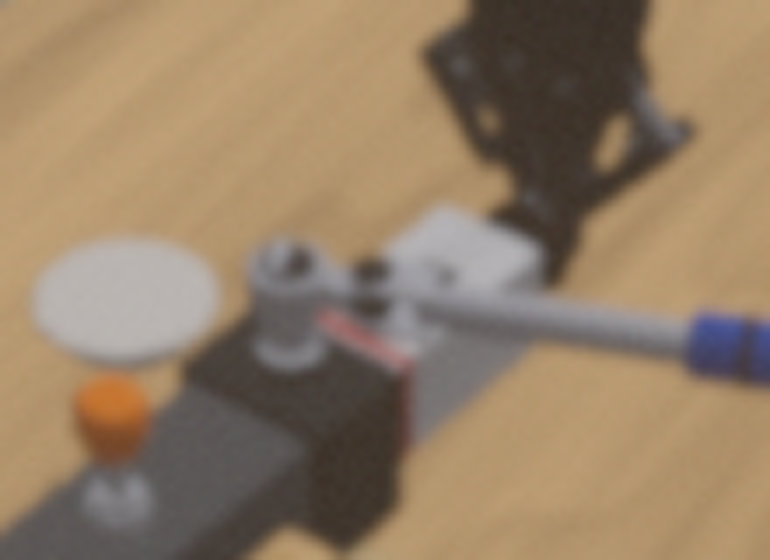

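```bash
cat > meas.py <<'E'
from h import *
from scipy.optimize import least_squares
M=np.array([.612,-.0693]);th=-.091
ey=np.array([-np.sin(th),np.cos(th)])
def legy(p): return (p[:2]-M)@ey*1e3
E
python3 - <<'E'
from meas import *
g,s=wristcam()
for uv in [(181,192),(332,192),(256,192)]: print("wrist end",legy(onz(g,uv,.079)))
gs=grab_frame("scene");gd=grab_frame("side")
a=lambda u,v:((u+.5)/7-.5+150,(v+.5)/7-.5+140)
b=lambda u,v:((u+.5)/7-.5+210,(v+.5)/7-.5+110)
print("scene line",[legy(onz(gs,a(*p),.079)) for p in[(284,425),(350,386)]],"end",[legy(onz(gs,a(*p),.079)) for p in[(162,300),(255,250)]],"mouth",legy(onz(gs,a(287,440),.091)))
print("side line",[legy(onz(gd,b(*p),.079)) for p in[(322,315),(408,362)]],"end",[legy(onz(gd,b(*p),.079)) for p in[(445,205),(543,250)]],"mouth",legy(onz(gd,b(402,372),.091)))
E
```

```text
wrist end -105.45871534258107
wrist end -105.37842501542626
wrist end -105.41907538832707
scene line [np.float64(-18.32834857683856), np.float64(-17.308277853061153)] end [np.float64(-108.17246312842742), np.float64(-105.77093682129986)] mouth -1.6709479658556345
side line [np.float64(-16.71157935833819), np.float64(-15.235556236107634)] end [np.float64(-103.32229228506787), np.float64(-104.37804742379546)] mouth 1.9891808066705043
```

Request:
move_arm(motion=[[[0.5,4,0],[0,0,0]],[[0.7,8,0],[0,0,0]],[[1,11,0],[0,0,0]],[[1.2,13,0],[0,0,0]],[[1.2,13,0],[0,0,0]]])

```text
clock: 12.22
position: [0.5988, -0.1988, 0.0618]
tool_rot: [-3.142, -0.0, 1.48]
force: [-0.2, -0.1, -0.0]
grip_width: -0.0003
```

```bash
python3 line.py 9
```

```text
12.225 [ 0.59875774 -0.19879094  0.06180481] [-0.23934448 -0.14999202 -0.00920443]
```

View pics/w9.png

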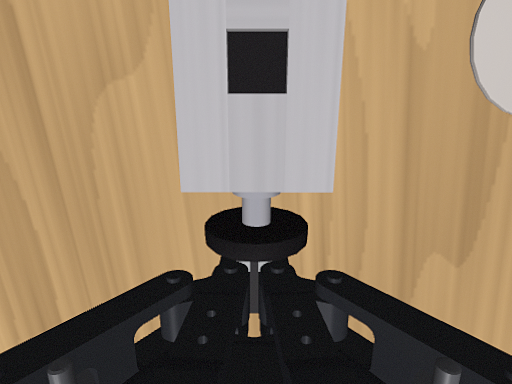

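View pics/sc9.png

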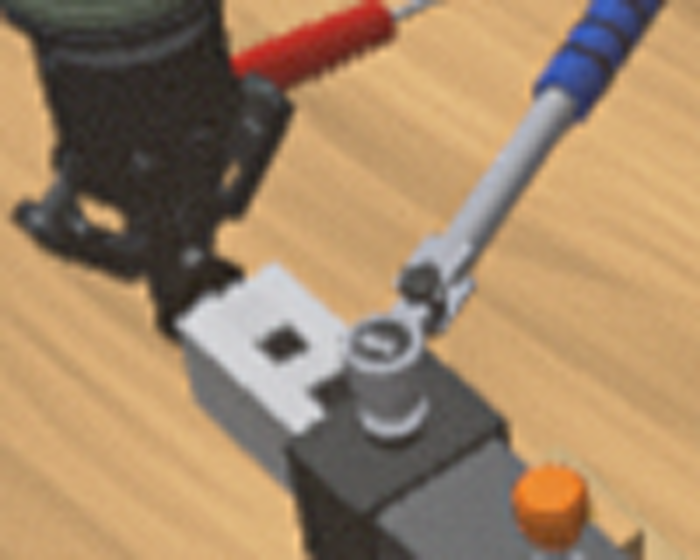

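View pics/sd9.png

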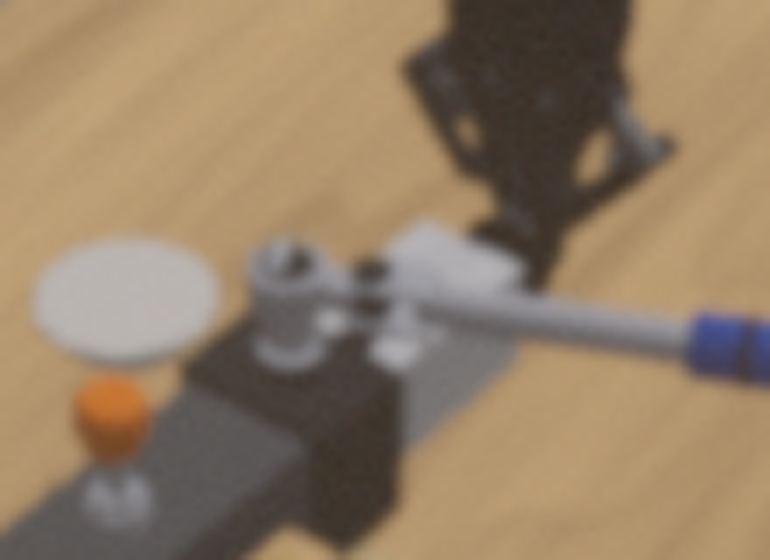

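Request:
move_arm(motion=[[[0.1,1.2,0],[0,0,0]],[[0.2,2,0],[0,0,0]],[[0.2,2,0],[0,0,0]]])

```text
clock: 12.75
position: [0.5988, -0.198, 0.0619]
tool_rot: [3.141, 0.001, 1.479]
force: [-0.3, -4.7, 1.3]
grip_width: -0.0
```

Request:
move_arm(motion=[[[-0.4,-4,0],[0,0,0]],[[-0.7,-8,0],[0,0,0]],[[-0.7,-8,50],[0,0,0]],[[-0.7,-8,100],[0,0,0]],[[3,32,150],[0,0,0]],[[3,32,150],[0,0,0]],[[3,32,150],[0,0,0]]])

```text
clock: 13.62
position: [0.6017, -0.1657, 0.2115]
tool_rot: [-3.141, 0.0, 1.48]
force: [-0.2, -0.9, -0.7]
grip_width: -0.0002
```

Run:
```python
from h import *
g,s=wristcam();print(s["clock"],s["position"],s["tool_rot"],s["force"],s["qd"].round(3))
cv2.imwrite(f"pics/w10.png",cv2.resize(g["frame"][0:250,150:360,::-1],None,fx=2.4,fy=2.4,interpolation=cv2.INTER_CUBIC))
```

```text
13.625 [ 0.60165375 -0.1656806   0.21151618] [-3.14137612e+00  3.62374216e-04  1.47988658e+00] [-0.2311052  -0.90249049 -0.72852893] [ 0.012  0.024  0.011  0.006  0.003 -0.001  0.001]
```

View pics/w10.png

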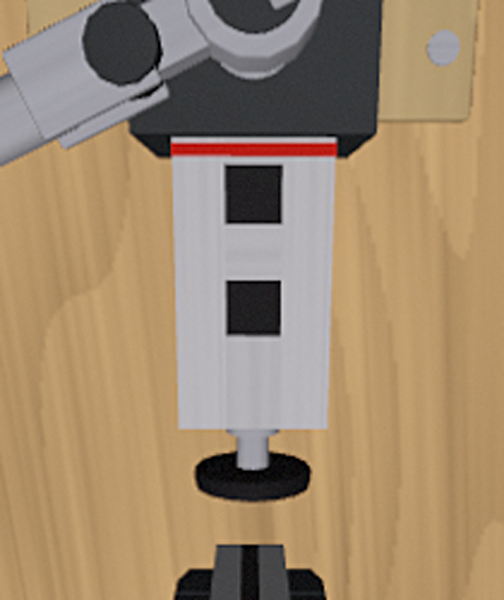

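Run:
```python
from meas import *
g,s=wristcam()
a=lambda u,v:((u+.5)/2.4-.5+150,(v+.5)/2.4-.5)
for n,p,z in [("mouth L",(160,133.5),91),("mouth R",(355,133.5),91),("line in",(253,142),79),("line out",(253,156),79),("end",(253,429),79)]:
    print(n,legy(onz(g,a(*p),z/1e3)).round(2))
c=g["frame"][40:75,200:300,::-1]
cv2.imwrite("pics/w10b.png",cv2.resize(c,None,fx=8,fy=8,interpolation=cv2.INTER_NEAREST))
```

```text
mouth L -0.57
mouth R -0.56
line in -1.5
line out -5.49
end -91.66
```

View pics/w10b.png

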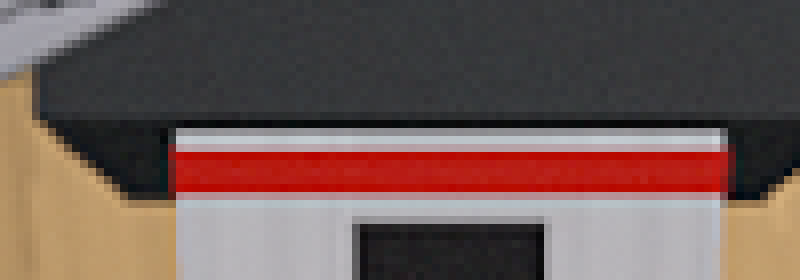

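Request:
move_arm(motion=[[[-3.7,-40,-30],[0,0,0]],[[-3.7,-40,-70],[0,0,0]],[[-3.7,-40,-110],[0,0,0]],[[-3.7,-40,-150],[0,0,0]],[[-3.7,-40,-150],[0,0,0]],[[-3.3,-36,-150],[0,0,0]],[[-3,-33,-150],[0,0,0]],[[-3,-32,-150],[0,0,0]],[[-3,-32,-150],[0,0,0]]])

```text
clock: 14.85
position: [0.5993, -0.1978, 0.0626]
tool_rot: [3.14, 0.001, 1.479]
force: [0.8, -3.7, 2.1]
grip_width: 0.0001
```

Request:
move_arm(motion=[[[0.1,0.5,0],[0,0,0]],[[0.1,0.8,0],[0,0,0]],[[0.1,0.8,0],[0,0,0]]])

```text
clock: 15.22
position: [0.5991, -0.1978, 0.0623]
tool_rot: [3.141, 0.001, 1.479]
force: [0.6, -7.6, 5.9]
grip_width: 0.0001
```

Request:
move_arm(motion=[[[0.1,0.6,0],[0,0,0]],[[0.1,0.6,0],[0,0,0]],[[0.1,0.6,0],[0,0,0]]])

```text
clock: 15.6
position: [0.5991, -0.1974, 0.0623]
tool_rot: [3.141, 0.002, 1.479]
force: [-1.1, -8.3, 5.7]
grip_width: -0.0003
```

Sliding now at about 8 N.

Request:
move_arm(motion=[[[0.1,0.7,0],[0,0,0]],[[0.1,0.7,0],[0,0,0]],[[0.1,0.7,0],[0,0,0]]])

```text
clock: 15.98
position: [0.5992, -0.1966, 0.0623]
tool_rot: [3.141, 0.002, 1.479]
force: [-0.7, -8.3, 6.9]
grip_width: -0.0002
```

Request:
move_arm(motion=[[[-0.4,-5,0],[0,0,0]],[[-0.7,-10,0],[0,0,0]],[[-0.7,-10,50],[0,0,0]],[[-0.7,-10,100],[0,0,0]],[[3,35,150],[0,0,0]],[[3,35,150],[0,0,0]],[[3,35,150],[0,0,0]]])

```text
clock: 16.85
position: [0.602, -0.1603, 0.2116]
tool_rot: [-3.141, 0.0, 1.48]
force: [-1.3, -0.1, 0.2]
grip_width: 0.0002
```

Run:
```python
from h import *
g,s=wristcam();print(s["clock"],s["position"],s["tool_rot"])
c=g["frame"][35:75,200:300,::-1]
cv2.imwrite("pics/w11b.png",cv2.resize(c,None,fx=8,fy=8,interpolation=cv2.INTER_NEAREST))
```

```text
16.85 [ 0.602012   -0.16034617  0.21158879] [-3.14138859e+00  2.00150559e-04  1.48020645e+00]
```

View pics/w11b.png

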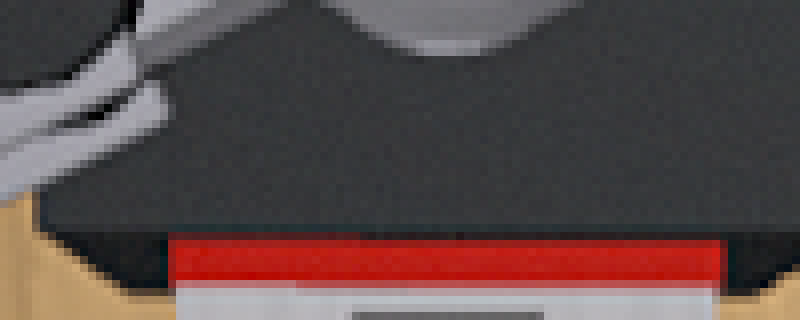

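Request:
move_arm(motion=[[[4,45,10],[0,0,0]],[[9,95,10],[0,0,0]],[[14,145,10],[0,0,0]],[[18,190,10],[0,0,0]],[[20.7,216,0],[0,0,0]],[[20.7,216,-20],[0,0,0]],[[20.7,216,-35],[0,0,0]],[[20.7,216,-35],[0,0,0]]])

```text
clock: 17.9
position: [0.6222, 0.0541, 0.175]
tool_rot: [-3.139, 0.001, 1.478]
force: [0.7, 0.0, 0.5]
grip_width: 0.0001
```

Request:
move_arm(motion=[[[0,0,-4],[0,0,0]],[[0,0,-8],[0,0,0]],[[0,0,-12],[0,0,0]],[[0,0,-16],[0,0,0]],[[0,0,-20],[0,0,0]],[[0,0,-23],[0,0,0]],[[0,0,-24],[0,0,0]],[[0,0,-24],[0,0,0]]])

```text
clock: 18.9
position: [0.6227, 0.0561, 0.1526]
tool_rot: [-3.141, -0.0, 1.48]
force: [1.4, -0.9, 0.6]
grip_width: -0.0001
```

Request:
move_arm(motion=[[[0,0,-1],[0,0,0]],[[0,0,-2],[0,0,0]],[[0,0,-2],[0,0,0]]])

```text
clock: 19.27
position: [0.6229, 0.0561, 0.1519]
tool_rot: [3.141, -0.0, 1.48]
force: [-5.2, -1.7, 20.3]
grip_width: 0.0005
```

Request:
move_arm(motion=[[[0,0,30],[0,0,0]],[[0,0,70],[0,0,0]],[[-20,-25,100],[0,0,0]],[[-50,-65,100],[0,0,0]],[[-80,-105,100],[0,0,0]],[[-110,-150,100],[0,0,0]],[[-140,-195,100],[0,0,0]],[[-170,-240,100],[0,0,0]],[[-185,-260,100],[0,0,0]],[[-185,-260,100],[0,0,0]],[[-185,-260,100],[0,0,0]]])

```text
clock: 20.65
position: [0.4383, -0.2034, 0.2508]
tool_rot: [3.141, -0.0, 1.481]
force: [-0.7, 0.9, 0.2]
grip_width: -0.0
```

```bash
cat > wr.py <<'E'
from h import *
import sys
n=sys.argv[1]
g,s=wristcam();print(s["clock"],s["position"],s["tool_rot"],s["force"],s["qpos"].round(2))
cv2.imwrite(f"pics/w{n}.png",g["frame"][:,:,::-1])
for c,(r0,r1,c0,c1) in (("scene",(100,250,150,300)),("side",(110,220,200,380))):
    q=grab_frame(c)["frame"][r0:r1,c0:c1,::-1]
    cv2.imwrite(f"pics/{c}{n}.png",cv2.resize(q,None,fx=4,fy=4,interpolation=cv2.INTER_CUBIC))
E
python3 wr.py 12
```

```text
20.65 [ 0.43828235 -0.20342679  0.2507786 ] [ 3.14147314e+00 -4.91388106e-04  1.48056311e+00] [-0.72877042  0.86706118  0.21841174] [ 0.67  0.33 -0.45  1.95  0.18  0.9   0.04]
```

View pics/w12.png

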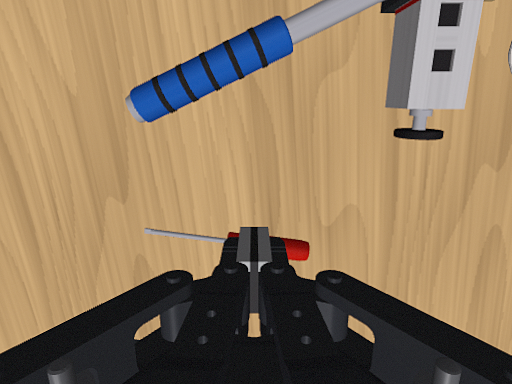

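View pics/scene12.png

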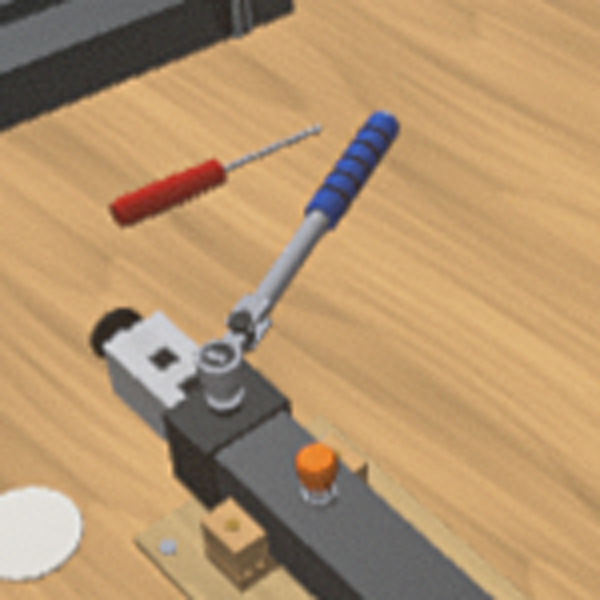

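View pics/side12.png

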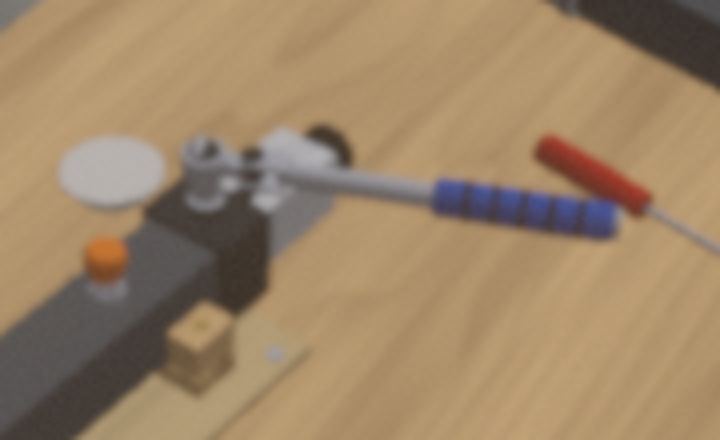

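Run:
```python
from meas import *
g,s=wristcam()
a=onz(g,(283,35),.133);b=onz(g,(141,106),.133);m=(a+b)/2
d=(a-b)[:2];print(a,b,m,np.hypot(*d),"dir",np.degrees(np.arctan2(d[1],d[0])),np.arctan2(d[1],d[0]))
B=M+ey*.025;print("bolt",B,"dist",np.hypot(*(B-m[:2])),"dir from bolt",np.arctan2(*(B-m[:2])[::-1]))
gs=grab_frame("scene");gd=grab_frame("side")
A=lambda u,v,c:((u+.5)/4-.5+c[0],(v+.5)/4-.5+c[1])
for p in [(385,120),(320,215),(352,168)]: print("sc",onz(gs,A(*p,(150,100)),.133))
for p in [(436,195),(613,219),(524,207)]: print("sd",onz(gd,A(*p,(200,110)),.133))
```

```text
[ 0.46727836 -0.09604714  0.133     ] [ 0.36280688 -0.13357958  0.133     ] [ 0.41504262 -0.11481336  0.133     ] 0.11100889034343346 dir 19.761346226321162 0.3449005562758608
bolt [ 0.61427186 -0.04440344] dist 0.21130510554741325 dir from bolt 0.33971083857690226
sc [ 0.35779384 -0.13969033  0.133     ]
sc [ 0.46626992 -0.1006637   0.133     ]
sc [ 0.41419772 -0.119511    0.133     ]
sd [ 0.4704602  -0.09580427  0.133     ]
sd [ 0.36508801 -0.13643916  0.133     ]
sd [ 0.41764827 -0.11608656  0.133     ]
```

Request:
move_arm(motion=[[[0,10,-10],[0,0,0.1]],[[-3,20,-40],[0,0,0.2]],[[-6,30,-75],[0,0,0.3]],[[-8,40,-105],[0,0,0.4]],[[-10,50,-121],[0,0,0.43]],[[-10,50,-121],[0,0,0.43]],[[-10,50,-121],[0,0,0.43]]])

```text
clock: 21.82
position: [0.4284, -0.1546, 0.1304]
tool_rot: [3.141, 0.001, 1.909]
force: [0.0, -0.2, 1.0]
grip_width: 0.0004
```

```bash
cat > arc.py <<'E'
from meas import *
B=M+ey*.025
def tcp(phi): return B-.210*np.array([np.cos(phi),np.sin(phi)])-.024*np.array([-np.sin(phi),np.cos(phi)])
s=observe();print(s["position"],s["tool_rot"],s["force"],s["qpos"].round(2))
if __name__=="__main__":
    for p in np.arange(.34,-1.1,-.05): print(round(p,2),((tcp(p)-s["position"][:2])*1e3).round(1),round(p+np.pi/2-s["tool_rot"][2],3))
E
python3 arc.py; python3 wr.py 13
```

```text
[ 0.42838258 -0.15458023  0.13042498] [3.14100992e+00 6.38566941e-04 1.90893930e+00] [ 0.02213446 -0.19025157  1.00187108] [ 0.59  0.49 -0.48  2.12  0.39  0.61  0.17]
0.34 [-4.1 17.5] 0.002
0.29 [-8.5 27.1] -0.048
0.24 [-12.4  36.9] -0.098
0.19 [-15.8  46.9] -0.148
0.14 [-18.7  57.1] -0.198
0.09 [-21.1  67.4] -0.248
0.04 [-23.   77.8] -0.298
-0.01 [-24.3  88.3] -0.348
-0.06 [-25.2  98.8] -0.398
-0.11 [-25.5 109.4] -0.448
-0.16 [-25.3 119.9] -0.498
-0.21 [-24.5 130.5] -0.548
-0.26 [-23.2 141. ] -0.598
-0.31 [-21.4 151.4] -0.648
-0.36 [-19.1 161.7] -0.698
-0.41 [-16.3 171.9] -0.748
-0.46 [-12.9 181.9] -0.798
-0.51 [ -9.1 191.7] -0.848
-0.56 [ -4.8 201.4] -0.898
-0.61 [  0.  210.8] -0.948
-0.66 [  5.3 220. ] -0.998
-0.71 [ 11.  228.9] -1.048
-0.76 [ 17.1 237.5] -1.098
-0.81 [ 23.7 245.7] -1.148
-0.86 [ 30.7 253.7] -1.198
-0.91 [ 38.1 261.2] -1.248
-0.96 [ 45.8 268.4] -1.298
-1.01 [ 53.9 275.2] -1.348
-1.06 [ 62.3 281.6] -1.398
21.825 [ 0.42838258 -0.15458023  0.13042498] [3.14100992e+00 6.38566941e-04 1.90893930e+00] [ 0.02213446 -0.19025157  1.00187108] [ 0.59  0.49 -0.48  2.12  0.39  0.61  0.17]
```

View pics/w13.png

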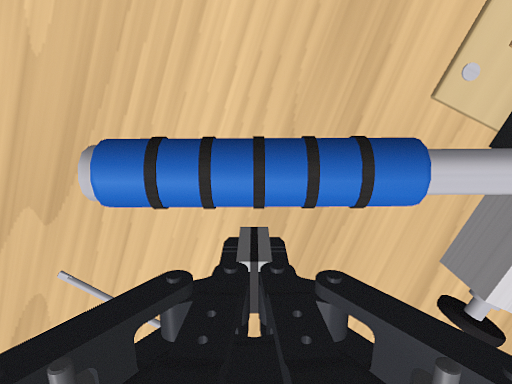

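Request:
move_arm(motion=[[[-2,9,0],[0,0,0]],[[-4,17.5,0],[0,0,0]],[[-6.5,22.5,0],[0,0,-0.025]],[[-8.5,27,0],[0,0,-0.05]],[[-12.5,37,0],[0,0,-0.1]],[[-16,47,0],[0,0,-0.15]],[[-18.5,57,0],[0,0,-0.2]],[[-21,67.5,0],[0,0,-0.25]],[[-22,72.5,0],[0,0,-0.275]],[[-23,78,0],[0,0,-0.3]],[[-23,78,0],[0,0,-0.3]]])

```text
clock: 23.35
position: [0.4048, -0.076, 0.1298]
tool_rot: [-3.141, -0.0, 1.61]
force: [0.3, -0.2, -1.0]
grip_width: 0.0
```

```bash
python3 arc.py|head -1; python3 wr.py 14
```

```text
[ 0.40481119 -0.07599753  0.12980892] [-3.14146838e+00 -8.64951868e-06  1.61009398e+00] [ 0.27089397 -0.24307745 -1.03026411] [ 0.37  0.43 -0.41  2.23  0.33  0.53 -0.25]
23.35 [ 0.40481119 -0.07599753  0.12980892] [-3.14146838e+00 -8.64951868e-06  1.61009398e+00] [ 0.27089397 -0.24307745 -1.03026411] [ 0.37  0.43 -0.41  2.23  0.33  0.53 -0.25]
```

View pics/w14.png

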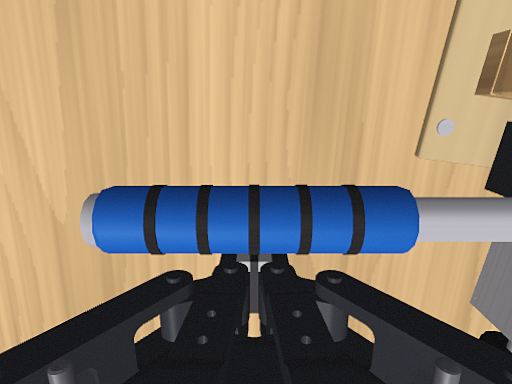

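View pics/scene14.png

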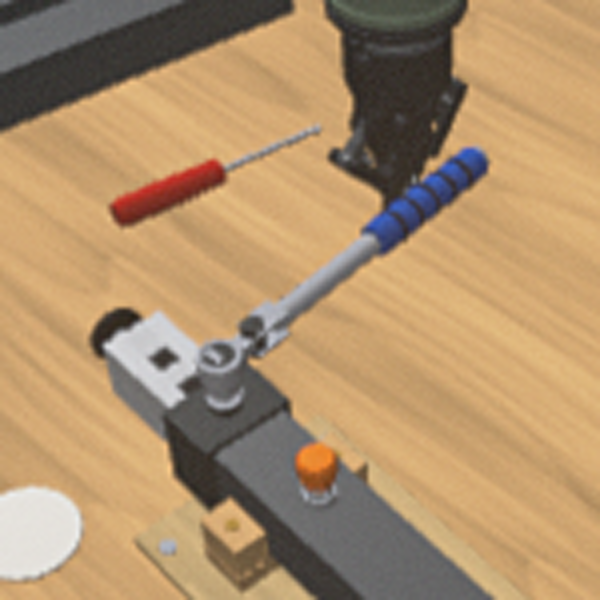

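Request:
move_arm(motion=[[[-0.7,5,0],[0,0,-0.025]],[[-1.3,10.5,0],[0,0,-0.05]],[[-1.8,15.5,0],[0,0,-0.075]],[[-2.2,21,0],[0,0,-0.1]],[[-2.4,26,0],[0,0,-0.125]],[[-2.5,31.5,0],[0,0,-0.15]]])

```text
clock: 24.25
position: [0.4021, -0.0452, 0.1297]
tool_rot: [-3.141, 0.001, 1.457]
force: [0.2, -5.9, 0.2]
grip_width: 0.0004
```

Request:
move_arm(motion=[[[0.1,5,0],[0,0,-0.025]],[[0.2,10.5,0],[0,0,-0.05]],[[0.6,16,0],[0,0,-0.075]],[[1,21,0],[0,0,-0.1]]])

```text
clock: 24.75
position: [0.4029, -0.0242, 0.1297]
tool_rot: [-3.141, 0.001, 1.357]
force: [0.4, -7.8, 0.7]
grip_width: 0.0001
```

```bash
python3 arc.py|head -1; python3 wr.py 15
```

```text
[ 0.40293911 -0.02421652  0.1296758 ] [-3.14081744e+00  9.63061886e-04  1.35743352e+00] [ 0.39160879 -7.84356273  0.71632093] [ 0.19  0.42 -0.34  2.25  0.28  0.51 -0.58]
24.75 [ 0.40293911 -0.02421652  0.1296758 ] [-3.14081744e+00  9.63061886e-04  1.35743352e+00] [ 0.39160879 -7.84356273  0.71632093] [ 0.19  0.42 -0.34  2.25  0.28  0.51 -0.58]
```

View pics/scene15.png

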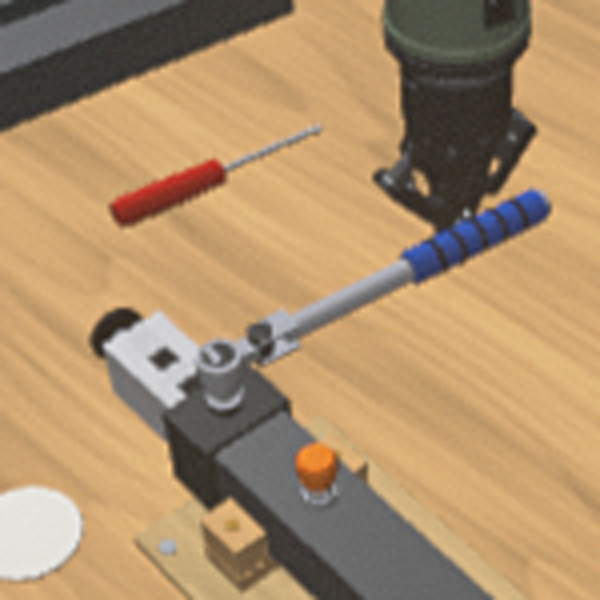

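View pics/w15.png

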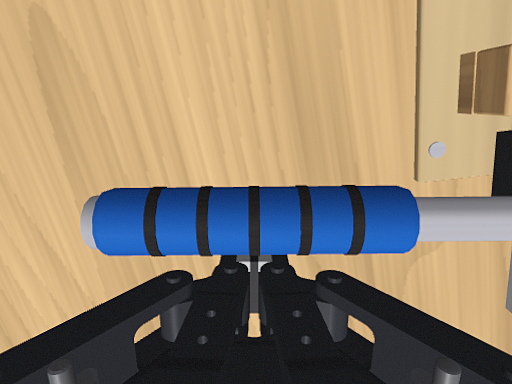

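Request:
move_arm(motion=[[[0.6,5,0],[0,0,-0.025]],[[1.3,10.5,0],[0,0,-0.05]]])

```text
clock: 25.15
position: [0.4042, -0.0138, 0.1297]
tool_rot: [-3.141, 0.001, 1.307]
force: [-1.1, -7.8, 0.9]
grip_width: -0.0002
```

Request:
move_arm(motion=[[[0.9,5,0],[0,0,-0.025]],[[1.8,10.5,0],[0,0,-0.05]]])

```text
clock: 25.4
position: [0.4059, -0.0033, 0.1296]
tool_rot: [-3.141, 0.001, 1.257]
force: [-0.5, -8.2, 0.5]
grip_width: 0.0001
```

```bash
python3 arc.py|head -1; python3 wr.py 16
```

```text
[ 0.40591951 -0.00333477  0.12962851] [-3.14062792e+00  1.24636303e-03  1.25741864e+00] [-0.46892085 -8.19683763  0.47660576] [ 0.12  0.42 -0.31  2.25  0.26  0.51 -0.71]
25.4 [ 0.40591951 -0.00333477  0.12962851] [-3.14062792e+00  1.24636303e-03  1.25741864e+00] [-0.46892085 -8.19683763  0.47660576] [ 0.12  0.42 -0.31  2.25  0.26  0.51 -0.71]
```

View pics/scene16.png

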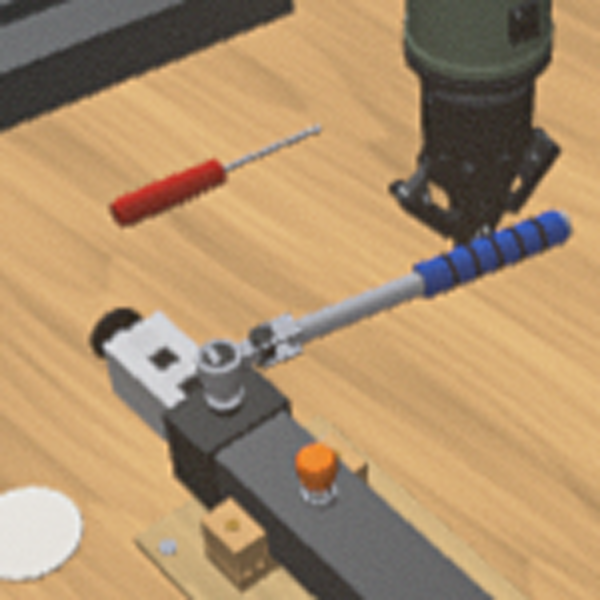

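View pics/w16.png

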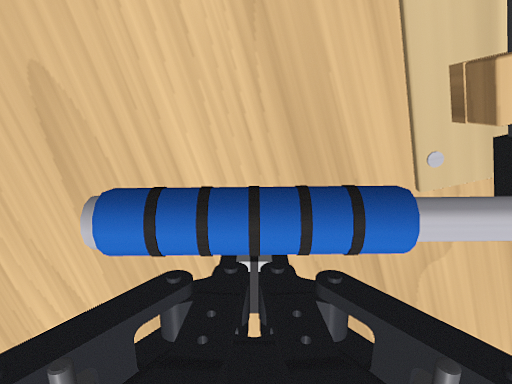

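Request:
move_arm(motion=[[[1.2,5,0],[0,0,-0.025]],[[2.3,10.3,0],[0,0,-0.05]]])

```text
clock: 25.8
position: [0.4082, 0.0069, 0.1296]
tool_rot: [-3.141, 0.001, 1.208]
force: [-1.6, -7.8, 1.1]
grip_width: -0.0003
```

Request:
move_arm(motion=[[[1.4,5,0],[0,0,-0.025]],[[2.8,10.2,0],[0,0,-0.05]]])

```text
clock: 26.05
position: [0.4109, 0.0171, 0.1296]
tool_rot: [-3.141, 0.002, 1.158]
force: [-0.9, -8.9, 0.8]
grip_width: -0.0002
```

```bash
python3 arc.py|head -1; python3 wr.py 17
```

```text
[0.41091319 0.01708854 0.12959619] [-3.14056208e+00  1.53452302e-03  1.15755971e+00] [-0.93072542 -8.87698458  0.80993077] [ 0.05  0.42 -0.29  2.24  0.24  0.51 -0.84]
26.05 [0.41091319 0.01708854 0.12959619] [-3.14056208e+00  1.53452302e-03  1.15755971e+00] [-0.93072542 -8.87698458  0.80993077] [ 0.05  0.42 -0.29  2.24  0.24  0.51 -0.84]
```

View pics/scene17.png

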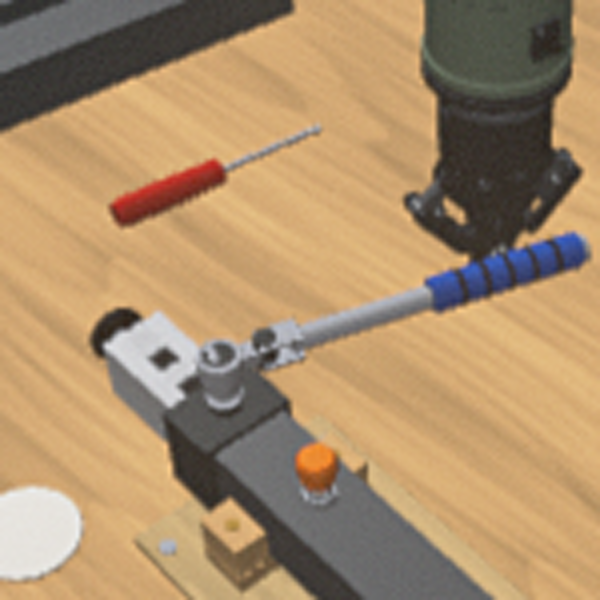

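View pics/w17.png

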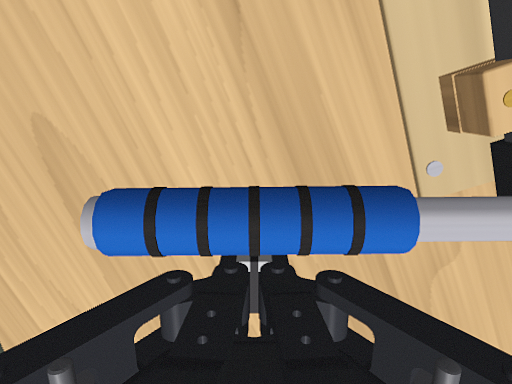

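Request:
move_arm(motion=[[[1.7,5,0],[0,0,-0.025]],[[3.4,10,0],[0,0,-0.05]]])

```text
clock: 26.45
position: [0.4141, 0.0271, 0.1296]
tool_rot: [-3.14, 0.002, 1.107]
force: [-4.1, -8.7, 1.2]
grip_width: -0.0001
```

Request:
move_arm(motion=[[[1.9,5,0],[0,0,-0.025]],[[3.8,9.8,0],[0,0,-0.05]]])

```text
clock: 26.7
position: [0.4179, 0.0369, 0.1295]
tool_rot: [-3.14, 0.002, 1.058]
force: [-3.6, -8.7, -0.3]
grip_width: -0.0001
```

```bash
python3 arc.py|head -1; python3 wr.py 18
```

```text
[0.41786745 0.03689253 0.12951387] [-3.14029887e+00  2.00018346e-03  1.05770017e+00] [-3.64128937 -8.70146016 -0.2972936 ] [-0.02  0.43 -0.26  2.22  0.22  0.52 -0.96]
26.7 [0.41786745 0.03689253 0.12951387] [-3.14029887e+00  2.00018346e-03  1.05770017e+00] [-3.64128937 -8.70146016 -0.2972936 ] [-0.02  0.43 -0.26  2.22  0.22  0.52 -0.96]
```

View pics/scene18.png

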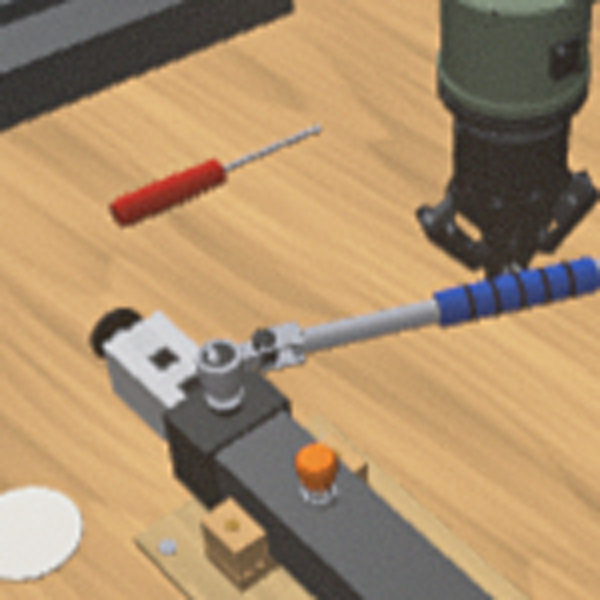

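View pics/w18.png

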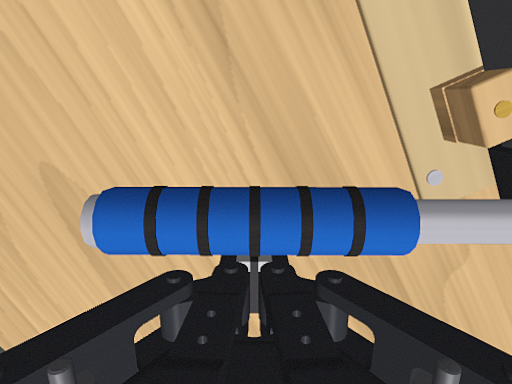

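Run:
```python
import cv2,numpy as np
ims=[cv2.imread(f"pics/scene{n}.png")[290:410,180:330] for n in (14,15,16,17,18)]
cv2.imwrite("pics/cmp.png",np.hstack([cv2.resize(i,None,fx=1,fy=1) for i in ims]))
r=np.vstack([np.hstack([cv2.resize(i,None,fx=1.7,fy=1.7) for i in ims[:3]]),np.hstack([cv2.resize(i,None,fx=1.7,fy=1.7) for i in ims[3:]+ims[4:]])]);cv2.imwrite("pics/cmp.png",r);print(r.shape)
```

```text
(408, 765, 3)
```

View pics/cmp.png

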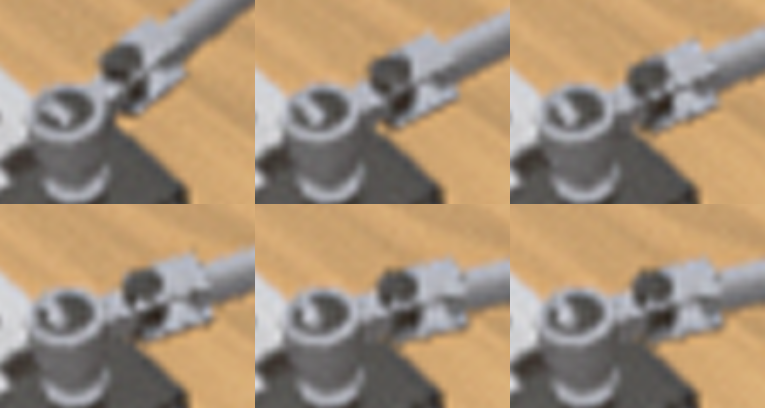

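```bash
cat > bend.py <<'E'
from meas import *
import sys
B=M+ey*.025
g,s=wristcam()
im=g["frame"];h=cv2.cvtColor(im,cv2.COLOR_RGB2HSV)
m=cv2.inRange(h,(100,120,50),(130,255,255));m=cv2.morphologyEx(m,cv2.MORPH_CLOSE,np.ones((25,25)))
top=[];bot=[]
for u in range(120,400,4):
    r=np.where(m[:,u])[0]
    if len(r) : top.append((u,r.min()));bot.append((u,r.max()))
top=np.array(top);bot=np.array(bot)
k=[c for c in range(len(top)) if bot[c,1]-top[c,1]>30]
top,bot=top[k],bot[k]
# the silhouette edges: back-project at z=.133 midline of edges
P=np.array([onz(g,(t+b)/2.,.133) for t,b in zip(top,bot)])[:,:2]
c=P.mean(0);d=np.linalg.svd(P-c)[2][0];d*=np.sign(d[0])
n=np.array([-d[1],d[0]])
phi=np.arctan2(d[1],d[0]);off=(B-c)@n*1e3
u=np.where(m[int(np.median((top[:,1]+bot[:,1])/2))])[0]
mid=np.array(onz(g,((u.min()+u.max())/2,np.median((top[:,1]+bot[:,1])/2)),.133))[:2]
print("t",s["clock"],"phi",round(phi,3),"yaw-pi/2",round(s["tool_rot"][2]-np.pi/2,3),"bolt offset from line mm",round(off,1),"mid",mid,"dist",np.hypot(*(B-mid)),"F",s["force"].round(1))
# solve bend: bolt offset = 32*sin(beta)
print("beta est",np.arcsin(np.clip(off/32,-1,1)), "from dist along", (B-mid)@d)
E
python3 bend.py
```

```text
t 26.85 phi -0.518 yaw-pi/2 -0.512 bolt offset from line mm 3.5 mid [0.42971811 0.05657892] dist 0.21037472197762183 F [-2.8 -4.1  0.9]
beta est 0.10868143054462105 from dist along 0.21034438902322802
```

```bash
cat > bend2.py <<'E'
from meas import *
from scipy.spatial.transform import Rotation as R
B=M+ey*.025
def bend(g):
    h=cv2.cvtColor(g["frame"],cv2.COLOR_RGB2HSV)
    m=cv2.inRange(h,(100,120,50),(130,255,255));m=cv2.morphologyEx(m,cv2.MORPH_CLOSE,np.ones((25,25)))
    P=[]
    for u in range(120,400,4):
        r=np.where(m[:,u])[0]
        if len(r) and r.max()-r.min()>30: P.append(onz(g,(u,(r.min()+r.max())/2),.133)[:2])
    P=np.array(P);c=P.mean(0);d=np.linalg.svd(P-c)[2][0];d*=np.sign(d[0]);n=np.array([-d[1],d[0]])
    return np.arctan2(d[1],d[0]),(B-c)@n*1e3
if __name__=="__main__":
    g0=grab_frame("wrist")
    for k,p,y in [(13,(.42838,-.15458,.13042),1.90894),(14,(.40481,-.07600,.12981),1.61009),(15,(.40294,-.02422,.12968),1.35743),(16,(.40592,-.00333,.12963),1.25742),(17,(.41091,.01709,.1296),1.15756),(18,(.41787,.03689,.12951),1.05770)]:
        g=dict(g0);g["frame"]=cv2.imread(f"pics/w{k}.png")[:,:,::-1].copy()
        T=np.eye(4);T[:3,:3]=R.from_euler("xyz",[np.pi,0,y]).as_matrix();T[:3,3]=p;g["T"]=T@g0["mount"]
        f,o=bend(g);print(k,round(f,3),round(y-np.pi/2,3),round(o,2))
E
python3 bend2.py
```

```text
13 0.345 0.338 -0.43
14 0.041 0.039 0.2
15 -0.203 -0.213 0.42
16 -0.302 -0.313 0.43
17 -0.4 -0.413 0.32
18 -0.516 -0.513 3.84
```

Run:
```python
from meas import *
s=observe();B=M+ey*.025;fh=-.405
p=B-.032*np.array([np.cos(fh),np.sin(fh)])
def t(f):return p-.178*np.array([np.cos(f),np.sin(f)])-.0235*np.array([-np.sin(f),np.cos(f)])
print(s["position"],s["force"])
t0=t(-.516)
print((t0-s["position"][:2])*1e3)
for f in np.arange(-.516,-.85,-.03): print(round(f,3),((t(f)-s["position"][:2])*1e3).round(1),round(f+.516,3))
```

```text
[0.41823136 0.03736671 0.12963313] [-3.48734968 -3.44633766  0.33949675]
[ 0.20985661 -1.77577066]
-0.516 [ 0.2 -1.8] 0.0
-0.546 [2.3 3.2] -0.03
-0.576 [4.6 8.1] -0.06
-0.606 [ 6.9 12.9] -0.09
-0.636 [ 9.5 17.7] -0.12
-0.666 [12.1 22.3] -0.15
-0.696 [15.  26.9] -0.18
-0.726 [17.9 31.4] -0.21
-0.756 [21.  35.9] -0.24
-0.786 [24.2 40.2] -0.27
-0.816 [27.6 44.4] -0.3
-0.846 [31.  48.5] -0.33
```

Request:
move_arm(motion=[[[2.1,5,0],[0,0,-0.03]],[[4.4,9.9,0],[0,0,-0.06]],[[6.7,14.7,0],[0,0,-0.09]],[[9.3,19.5,0],[0,0,-0.12]],[[11.9,24.1,0],[0,0,-0.15]],[[14.8,28.7,0],[0,0,-0.18]]])

```text
clock: 27.7
position: [0.4327, 0.0657, 0.1295]
tool_rot: [-3.141, 0.002, 0.878]
force: [-4.8, -6.3, 0.4]
grip_width: -0.0
```

```bash
cat > b3.py <<'E'
from bend2 import *
g,s=wristcam();f,o=bend(g);print(s["clock"],"phi",f,"off",o,"beta",np.arcsin((o-.35)/32),"yaw",s["tool_rot"][2]-np.pi/2,"F",s["force"].round(1),s["position"])
E
python3 b3.py
```

```text
27.7 phi -0.6874628559239924 off 8.062881560647051 beta 0.24342447500453565 yaw -0.693033246037672 F [-4.8 -6.3  0.4] [0.432658   0.06567281 0.12950278]
```

Request:
move_arm(motion=[[[1.5,2.3,0],[0,0,-0.015]],[[3,4.5,0],[0,0,-0.03]],[[4.5,6.8,0],[0,0,-0.045]],[[6.2,9,0],[0,0,-0.06]]])

```text
clock: 28.25
position: [0.4387, 0.0746, 0.1294]
tool_rot: [-3.141, 0.002, 0.818]
force: [-5.3, -6.6, 0.8]
grip_width: -0.0
```

```bash
python3 b3.py
```

```text
28.25 phi -0.7548401641332579 off 11.288351560939807 beta 0.3488565803097163 yaw -0.7524594041297297 F [-5.3 -6.6  0.8] [0.43868768 0.07461998 0.12943545]
```

Request:
move_arm(motion=[[[1.1,1.5,0],[0,0,-0.01]],[[2.1,2.9,0],[0,0,-0.02]],[[3.2,4.4,0],[0,0,-0.03]]])

```text
clock: 28.68
position: [0.4419, 0.079, 0.1294]
tool_rot: [-3.141, 0.002, 0.789]
force: [-7.1, -6.9, 0.8]
grip_width: -0.0003
```

```bash
python3 b3.py
```

```text
28.675 phi -0.783103338754138 off 11.86236924583673 beta 0.36801230768905846 yaw -0.7822563231245392 F [-7.1 -6.9  0.8] [0.44188296 0.07898837 0.12944874]
```

Request:
move_arm(motion=[[[-4,-4,0],[0,0,0]],[[-10,-12,0],[0,0,0]],[[-14,-25,0],[0,0,0]],[[-14,-30,30],[0,0,0]],[[-14,-35,80],[0,0,0]],[[-14,-40,130],[0,0,0]],[[-14,-40,170],[0,0,0]],[[-14,-40,170],[0,0,0]],[[-14,-40,170],[0,0,0]]])

```text
clock: 29.85
position: [0.4286, 0.039, 0.2993]
tool_rot: [-3.141, 0.0, 0.789]
force: [-0.0, 1.0, -0.1]
grip_width: 0.0
```

```bash
python3 wr.py 19
```

```text
29.85 [0.42859947 0.03904084 0.2993259 ] [-3.14149386e+00  3.45423356e-04  7.89107598e-01] [-0.03763061  0.9973877  -0.09469993] [-0.02  0.16 -0.23  2.02  0.05  0.97 -1.06]
```

View pics/w19.png

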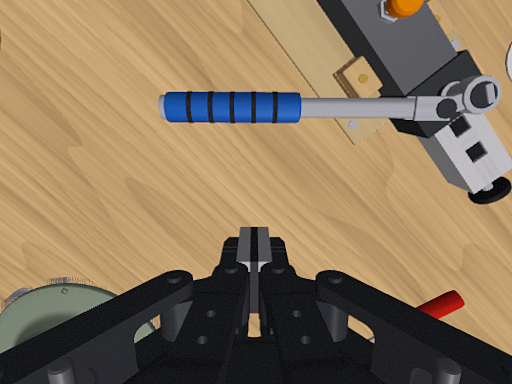

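View pics/scene19.png

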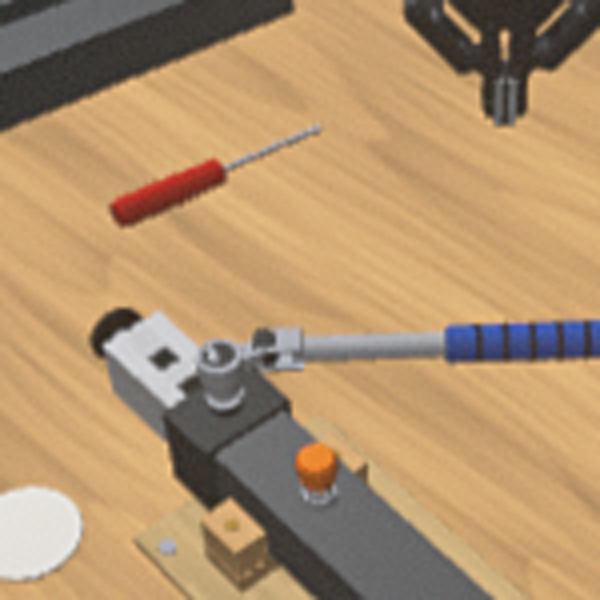

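```bash
python3 -c "
from workcell import *
print(job_done(),observe()['clock'])"
```

```text
the job is handed in; nothing more can be done
the job is handed in; nothing more can be done
```

The desk leg is set to its shorter length and locked, the clamp bolt is tightened until the wrench broke over, and the job is handed in. The clock read 29.95 s or less, against the 69 s limit.

- **Knob pulled up:** It rose about 18.5–19 mm and met a hard stop. The pull peaked at about 39 N there, so I eased off before letting go.
- **Tube length:** I pushed the foot in about 70 mm. The close wrist picture showed the full width of the red line touching the collar. That was a little over 1 mm further than my first stop.
- **Knob home:** Pressing it down stopped firmly at 20 N with the knob top at 127 mm, its home height. In the scene picture the knob was back at its starting position.
- **Wrench:** The bolt turned about 0.75 rad before the wrench tripped. The handle then bent to its stop, and I backed off once the push rose from about 8.5 to 9.9 N. By then the head had moved an estimated further 0.02–0.03 rad.
- **Bend:** It measured 0.37 rad at the last push and about 0.34 rad in the final picture, against a stop of 0.35 rad. The difference is measurement error.
- **Other things:** The screwdriver and cable cap looked unmoved in the last picture. The tape roll was out of view there, but the arm never went near it.

I never measured the bolt's absolute angle, because its zero direction was not known. I judged the limit from the trip, after which the bolt barely turned.

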